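Centre the pitch wheel and clock the record deck

TASK

The record deck is running: roll its pitch thumbwheel until the white line on the wheel meets the white centre marks beside it. Then pick up the hand-held laser tachometer, aim its beam from about 10 cm away, steeply down (45 degrees or steeper), at the spot at the front of the platter where the reflective strip passes, and hold it steady there for five seconds to take the reading. Finally lay the tachometer gently back in its tray, display up, touching neither platter nor tonearm and leaving the wheel and the other things as they are.

Things in the scene. Friction and masses are not known exactly. Their poses are not given: they have to be found in the camera images.
- deck: Record deck, fixed to the bench: dark wood plinth 350 mm deep (x) by 430 mm wide (y) with a flat dark top plate 70 mm above the bench, on four feet. Origin: on the bench under the plinth's centre; its front (-x side) faces the robot, z is up. The pitch wheel is at the front left (-x, +y) corner, the tonearm along the right (-y) side.
- platter: The deck's round platter, 296 mm across, aluminium rim with a red-brown mat, turning by itself at 33 1/3 rpm, clockwise seen from above, so 1.8 s a turn. Its origin is on the spindle axis at the platter's underside; the mat's top is 25 mm above it (99 mm above the bench), the spindle's tip 14 mm above the mat. A white reflective strip 44 mm long (along the radius) and 16 mm wide is stuck on the mat, its centre 103 mm from the spindle; it turns with the platter. Do not touch.
- aim_point (a point): The spot to aim at: a point fixed in space on the top of the mat, at the front of the platter (straight from the spindle towards the deck's front, 103 mm from the spindle), where the middle of the reflective strip passes once a turn. Axes as the deck's.
- pitch_wheel (a joint): Angle of the pitch thumbwheel (rad), limits -1 to 1. 0: its white line (3 mm wide, across the rim) is on top, level with the two white centre marks (3 mm wide) either side of the wheel on its black bezel, which has an aluminium rim. Positive: the line lies towards the deck's front, so the top of the wheel must be rolled away from the front (deck +x) by 22 mm per rad. Starts between 0.35 and 0.65. It stays where it is left; turning it takes about 1 N at the rim.
- wheel_top (a point): Highest point of the pitch thumbwheel's rim (fixed to the deck; does not turn), axes as the deck's. The wheel is a ribbed black rubber disc, 44 mm across and 10 mm thick, axis along the deck's y, 22 mm below this point; only the top 8 mm of its rim stands out of the top plate, too little to pinch, so roll it by friction with a fingertip laid lightly on top.
- tonearm_head (a point): Middle of the black headshell (46 x 18 x 6 mm) at the front end of the tonearm, 113 mm above the bench. The arm, an aluminium tube 9 mm thick with its top 119 mm above the bench, lies on its rest along the deck's right side at deck y = -150 mm, from deck x = -130 to +160 mm, pivoted at the rear 211 mm behind this point. It swings sideways at a light touch; leave it.
- tacho: Hand-held laser tachometer, loose, 180 g (may vary by 30 percent): light grey body 120 mm long, 48 mm wide and 34 mm high, with flat parallel sides, and a dark nose 30 mm longer at the front (38 mm wide), 150 mm in all. Origin: centre of its underside. x points forward along its length (the beam), z up through the display. Its centre of mass is about 5 mm behind its centre.
- tacho_center (a point): Centre of the tachometer, 17 mm above its underside, axes as its body. Grip across the 48 mm width here or up to 30 mm farther back.
- tacho_lens (a point): The red lens in the middle of the tachometer's nose, 75 mm ahead of tacho_center. The beam leaves along this point's +x axis.
- tray: Fixed open tool tray of blue plastic with a grey lining, 240 mm (its x) by 150 mm (its y), walls 4 mm thick and 16 mm high, floor 4 mm thick. Origin: centre of its underside. The tachometer starts lying near its middle, nose towards the tray's +x end.
- adapter: Bystander: aluminium centre adapter for records, 38 mm across and 14 mm high, loose on the bench in front of the deck. Origin: centre of its underside.
- brush: Bystander: record brush, wooden block 95 mm (y) by 40 mm and 28 mm high, loose on the bench in front of the deck. Origin: centre of its underside.
- fluid: Bystander: amber bottle of cleaning fluid, 42 mm across and 105 mm high, standing loose behind the tray. Origin: centre of its underside.
Mind the look-alikes: they are no part of the job. Leave any blue or green look-alike of the tacho alone.

How it is judged:
By the outcome, as a careful person would: the job done as asked, in the order asked, and still so for the second after the job is handed in, with the robot touching nothing.
It also fails if it takes over 72 s, if anything falls off the work surface, if the arm or the gripper's body presses on something with over 40 N, if the wrist force passes 120 N, or if a joint passes its speed limit or range.

ROBOT

A 6-joint arm with a two-finger parallel gripper is mounted at the origin on the work surface. World frame = base frame: x ahead of the robot, y to its left, z up, the work surface at z = 0. Lengths are in m, angles in rad, forces in N, time in s.
With the tool pointing down it reaches from about 0.325 to 0.925 m from the base axis. Payload 3.1 kg.
Tool frame: the origin (TCP) lies midway between the tips of the shut fingers; the grasp point (between the pads) lies 19 mm behind it (ctrl.tcp_to_grasp is the distance from the TCP to the grasp point, in m); z points along the fingers, y is the direction in which the jaws open and shut (so a half turn about z gives the same grasp; the last joint's range is limited). The gripper opens to 85 mm and grips with 20 to 120 N. Pads are 22 mm wide; open, the fingers measure 114 mm over their backs; the gripper's body (76 mm by 85 mm) begins 54 mm behind the grasp point. The pads swing forward as they close: fully open they stand 13 mm farther back than shut.
Start: joints at [1.003, 0.217, 1.613, -0, 1.311, -0.112], TCP at [0.275, 0.561, 0.231] pointing down, gripper open.
Joint ranges: [-2.75, 2.75], [-0.78, 2.1], [0.31, 2.55], [-1.13, 4.27], [0.13, 2.63], [-2.58, 2.58]. Speed limits (rad/s): [2.79, 2.79, 3.14, 3.14, 3.14, 3.14].

INTERFACE

Orientations are given as a 3x3 rotation matrix whose columns are the frame's x, y, z axes.
In Python, from rig import ctrl, eyes gives the robot as it stands.
- The arm moves only by the shell command python3 -m pendant 'ROWS'. ROWS is a JSON object of lists of equal length, an entry for each row: "translation": the shift along the tool's x, y, z in units of 20 cm (1.0 is 20 cm), a list of three; "turn": the turn, a rotation vector about the tool's x, y, z in units of 360 degrees (1.0 is 360 degrees), a list of three; "grip": the opening, from 0 (shut) to 1 (fully open). A call has 1 to 20 rows; each row is the pose to reach, as a shift and turn from the pose measured when the call began, along the tool's axes at that moment, turning the shorter way round; what a row does not reach only later rows make up. A row lasts 1/10 s, in which the tool goes at most 50 mm and 8.59 degrees, less where a joint would pass 70% of its speed; a pose out of reach is approached as far as the arm can. A call with a number of a shift or a turn outside -1 to 1 is refused whole. A call with a gripper value outside its range is refused whole. The fingers move at their own pace and stop on an object; the grip force is fixed at half the most. Time passes only in rows, so rows that repeat a pose let the fingers close. It gives the time, the measured TCP pose, the force and the opening at its end, in the units of the state.
- ctrl.read_state(): the state, without advancing time (a new reading comes with each control period).
- eyes.get_image(name): name is "side" or "top"; returns a dict with "image" (420x560x3 uint8, red, green, blue), "fx", "fy", "cx", "cy" (pixels), "R" (3x3) and "t" (3): a world point X has camera coordinates R X + t. Camera axes: x right, y down, z forward; pixel columns grow to the right and rows downward; lengths in m; the calibration is good to about 2 mm. A picture is of the moment at which its call begins. There is no depth.
- ctrl.job_done(): hands the job in, once; it reports no verdict.
Trained networks look in the newest picture that a camera, given by its name, has taken for a name from the list of things; names that differ only in an ending like _2 or _b are one class to them, and where a whole thing is asked for, a point or a joint stands for the part that bears it (a point fixed in the world has none). Each returns a list of dicts, best first, with "score" (0 to 1); they miss things now and then, are a little off and sometimes report something else, mostly with a low value. They report only what shows in the picture. A call takes as long as a camera call. They do not tell look-alikes from the thing itself.
- eyes.look_for(camera, name): "centre" ([x, y, z] in m, in world coordinates, good to about 4 mm: the middle of the surface that is visible of it).
The state is a dict: "clock": time; "joint_pos": joint angles; "qd": joint speeds; "joint_efforts": joint torques, N m; "ee_pos": TCP position; "ee_rot": TCP orientation; "contact_force": force on the tool from outside, world axes, zero at the start; "torque": the same for the moment, N m; "gripper_width": opening from 0.0 (shut) to 1.0 (fully open).
Only numpy, scipy, OpenCV 4.12 (cv2) and the standard library are available. Lean on these libraries where they do the work, as an engineer would, in place of code of your own. Each camera call takes 0.05 s, during which the arm holds its last target.

## Working session

There is one attempt and no reset: what is moved stays moved. The work goes in short steps, Python scripts to look and compute and a shell command to move; the robot and the scene stay as the last step left them, time stands still between calls to the robot, and variables do not carry over. Pictures are saved under pics/ and viewed, and the job is handed in when it is done.

```bash
ls; mkdir -p pics; python3 - <<'E'
from rig import ctrl, eyes
import cv2
s=ctrl.read_state(); print(s)
for n in ("side","top"):
    d=eyes.get_image(n); cv2.imwrite(f"pics/{n}0.png",d["image"][:,:,::-1])
    print(n,d["fx"],d["cx"],d["cy"],d["R"],d["t"])
    for k in ["deck","platter","pitch_wheel","wheel_top","tonearm_head","tacho","tacho_lens","tray","adapter","brush","fluid"]:
        print(k,[( [round(float(v),3) for v in r["centre"]],round(r["score"],2)) for r in eyes.look_for(n,k)])
E
```

```text
pics
{'clock': 0.0, 'joint_pos': array([ 1.00280397e+00,  2.17759173e-01,  1.61491803e+00, -1.89521773e-08,
        1.31129959e+00, -1.12195460e-01]), 'qd': array([-3.87744824e-04,  2.95389216e-05, -1.83052670e-04, -7.05672755e-04,
        1.64856790e-03,  1.36344991e-03]), 'joint_efforts': array([-8.86750087e-06, -3.96848774e+01, -3.03853154e+01, -1.11639761e-04,
        9.71202215e-03,  3.53192291e-06]), 'ee_pos': array([0.2746511 , 0.56051921, 0.22997357]), 'ee_rot': array([[-8.97910367e-01,  4.40176473e-01, -1.28250676e-03],
       [ 4.40178261e-01,  8.97908158e-01, -2.00979259e-03],
       [ 2.66909871e-04, -2.36914520e-03, -9.99997158e-01]]), 'contact_force': array([0.22060749, 0.57818486, 0.40626269]), 'torque': array([ 0.04531891,  0.00971081, -0.00846793]), 'gripper_width': 1.0040267120896993}
side 522.8308370865343 270.4896264199214 203.82665098455962 [[-0.97959142 -0.20004707 -0.01953998]
 [-0.11238151  0.62570897 -0.77191883]
 [ 0.16664644 -0.75396914 -0.63542073]] [0.53656078 0.06107741 1.62824599]
deck [([0.614, -0.019, 0.072], 0.84)]
platter [([0.624, -0.038, 0.1], 0.6
[... 789 characters left out ...]
([0.626, -0.057, 0.098], 0.9), ([0.67, -0.254, 0.117], 0.29)]
pitch_wheel [([0.493, 0.078, 0.079], 0.55)]
wheel_top [([0.611, -0.101, 0.099], 0.56)]
tonearm_head [([0.675, -0.253, 0.117], 0.91), ([0.523, 0.346, 0.004], 0.31)]
tacho [([0.503, 0.549, 0.035], 0.89), ([0.3, 0.558, 0.03], 0.89), ([0.284, 0.313, 0.027], 0.87), ([0.511, 0.348, 0.035], 0.7)]
tacho_lens [([0.3, 0.554, 0.034], 0.95), ([0.515, 0.346, 0.035], 0.74), ([0.505, 0.549, 0.029], 0.73), ([0.279, 0.314, 0.032], 0.72)]
tray [([0.523, 0.343, 0.004], 0.55), ([0.615, -0.1, 0.097], 0.42)]
adapter [([0.355, 0.05, 0.01], 0.42)]
brush [([0.363, -0.169, 0.024], 0.76)]
fluid [([0.699, 0.297, 0.072], 0.48), ([0.614, -0.096, 0.096], 0.23)]
```

View pics/side0.png

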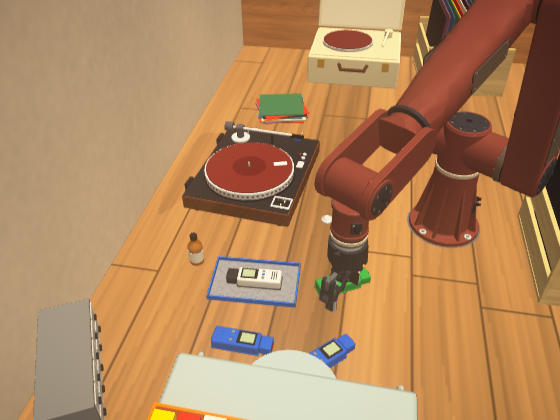

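View pics/top0.png

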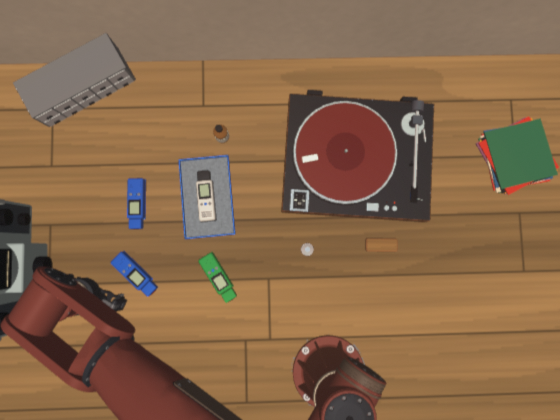

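```bash
python3 - <<'E'
import cv2
a=cv2.imread("pics/top0.png"); b=cv2.imread("pics/side0.png")
def z(im,x0,y0,x1,y1,f,n): cv2.imwrite("pics/"+n,cv2.resize(im[y0:y1,x0:x1],None,fx=f,fy=f,interpolation=cv2.INTER_NEAREST))
z(a,280,180,320,218,15,"c1.png")
z(b,262,188,302,220,18,"c2.png")
z(a,170,145,245,245,6,"c3.png")
z(b,200,220,310,310,7,"c4.png")
z(a,275,85,445,225,4,"c5.png")
E
```

```text
(no output)
```

View pics/c1.png

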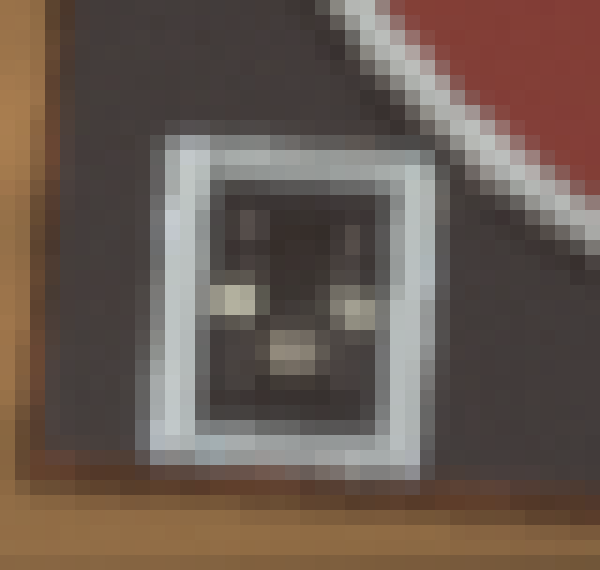

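View pics/c2.png

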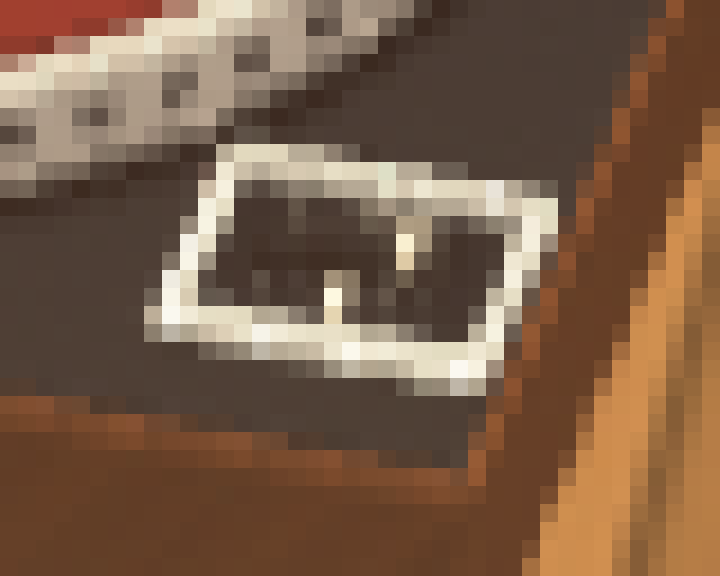

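View pics/c3.png

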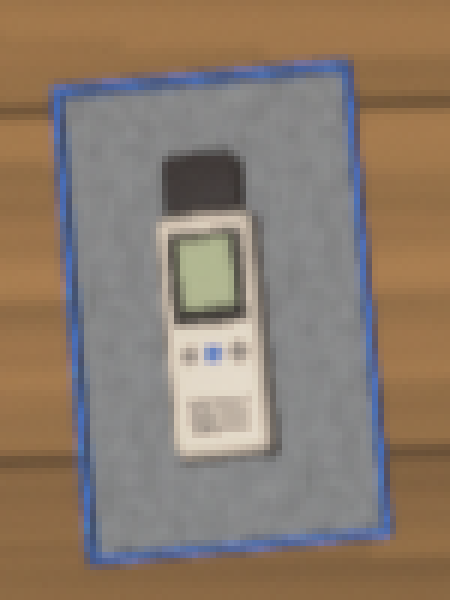

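View pics/c5.png

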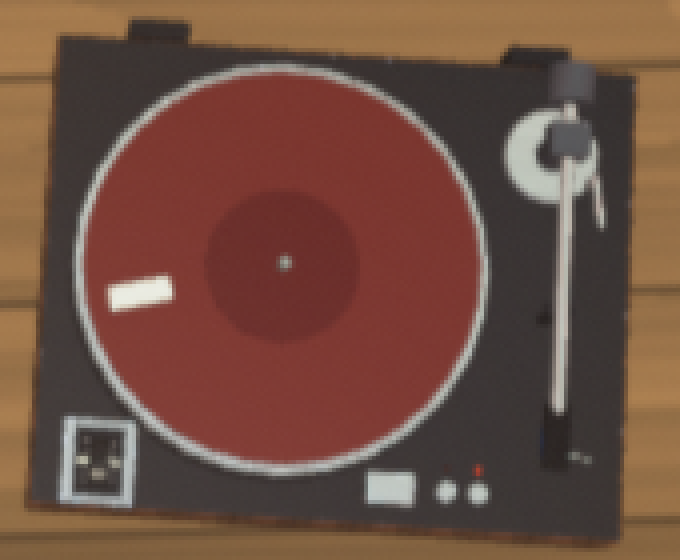

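```bash
cat > h.py <<'E'
import numpy as np, cv2
from rig import ctrl, eyes
def ray(d,u,v):
    R=np.array(d["R"]);t=np.array(d["t"]);c=-R.T@t
    r=R.T@np.array([(u-d["cx"])/d["fx"],(v-d["cy"])/d["fy"],1]); return c,r
def at(d,u,v,z):
    c,r=ray(d,u,v); return c+r*(z-c[2])/r[2]
def pj(d,X):
    p=np.array(d["R"])@np.array(X)+np.array(d["t"]); return np.array([d["fx"]*p[0]/p[2]+d["cx"],d["fy"]*p[1]/p[2]+d["cy"]])
E
python3 - <<'E'
from h import *
d=eyes.get_image("top"); s=eyes.get_image("side")
np.set_printoptions(precision=4,suppress=True)
cr=[(289.5,94.5),(433.75,103.75),(429.5,220),(282.2,211)]
P=[at(d,u-.0,v,.07) for u,v in cr]; print(P, np.mean(P,0))
for i in range(4): e=P[(i+1)%4]-P[i]; print(np.hypot(*e[:2]),np.arctan2(e[1],e[0]))
im=d["image"].astype(float)
# spindle
g=im[145:158,339:353].sum(2); 
w=np.clip(g-g.min()-60,0,None); yy,xx=np.mgrid[145:158,339:353]; u,v=(w*xx).sum()/w.sum(),(w*yy).sum()/w.sum(); print("sp",u,v,at(d,u,v,.113))
# platter rim ellipse via red mat mask
hsv=cv2.cvtColor(d["image"],cv2.COLOR_RGB2HSV); m=((hsv[...,1]>110)&((hsv[...,0]<8)|(hsv[...,0]>172))).astype(np.uint8); m[:, :285]=0;m[:,440:]=0;m[:90]=0;m[215:]=0
c=max(cv2.findContours(m,0,1)[0],key=cv2.contourArea); c=cv2.convexHull(c); (u,v),ax,an=cv2.fitEllipse(c); print("mat",u,v,ax,at(d,u,v,.099))
print(im[195:208,290:310].sum(2).astype(int))
print(s["image"][196:214,270:294].sum(2).astype(int))
E
```

```text
[array([0.8097, 0.0903, 0.07  ]), array([ 0.7729, -0.3338,  0.07  ]), array([ 0.431 , -0.3013,  0.07  ]), array([0.4677, 0.121 , 0.07  ])] [ 0.6203 -0.106   0.07  ]
0.42560637650822813 -1.6572192246040942
0.3434198944263382 3.046810611740419
0.4238042989236597 1.484235522513208
0.34335111368790766 -0.08953511442933863
sp 345.89181818181817 150.08727272727273 [ 0.6312 -0.0614  0.113 ]
mat 344.973388671875 151.51373291015625 (96.09701538085938, 98.36429595947266) [ 0.6301 -0.061   0.099 ]
[[337 601 578 437 216 180 239 196 140 143 140 138 170 232 175 258 469 568
  528 261]
 [325 583 576 445 218 162 175 158 143 149 147 146 176 236 177 258 467 568
  531 264]
 [321 577 573 447 218 167 194 181 148 150 151 158 194 199 170 253 460 569
  537 265]
 [342 580 568 417 254 249 259 194 157 158 161 169 215 217 178 258 465 569
  548 270]
 [364 578 566 404 436 511 488 259 162 162 166 205 324 334 268 292 510 565
  509 258]
 [368 579 561 398 439 514 499 261 172 178 183 219 371 471 426 356 553 559
  456 237]
 [380 582 557 343 234 259 275 184 212 212 206 193 291 416 403 360 559 560
  448 237]
 [406 580 553
[... 1616 characters left out ...]
88 189 281 346 404 539 500 525 554 669 735 683 690 666 648 639 637
  679 643 219 272 202 201]
 [195 194 194 195 194 194 195 213 246 280 416 535 486 484 545 652 657 738
  711 424 240 227 204 201]
 [194 196 196 192 195 194 195 194 194 194 193 194 194 189 271 392 403 541
  480 245 268 198 203 202]
 [191 202 198 198 197 195 194 194 195 196 194 195 196 194 194 195 194 194
  188 235 242 202 201 202]
 [231 229 202 190 197 187 198 203 198 195 196 195 194 196 194 196 194 197
  211 278 207 204 206 202]
 [223 232 237 240 258 262 236 229 184 193 186 191 200 197 200 197 196 198
  254 262 204 204 204 202]
 [203 207 212 219 231 239 226 240 242 252 266 238 239 204 194 197 188 207
  293 220 205 204 205 240]]
```

```bash
cat >> h.py <<'E'
YAW=-0.088
DX=np.array([np.cos(YAW),np.sin(YAW),0]);DY=np.array([-np.sin(YAW),np.cos(YAW),0])
def cen(im,u0,u1,v0,v1,b):
    g=im[v0:v1+1,u0:u1+1].astype(float).sum(2); w=np.clip(g-b,0,None); yy,xx=np.mgrid[v0:v1+1,u0:u1+1]
    return (w*xx).sum()/w.sum(),(w*yy).sum()/w.sum()
E
python3 - <<'E'
from h import *
np.set_printoptions(precision=4,suppress=True)
d=eyes.get_image("top"); s=eyes.get_image("side"); im=d["image"]
a=cen(im,294,297,198,201,230); b=cen(im,301,304,198,202,235); l=cen(im,297,301,201,204,215)
print(a,b,l)
ma=at(d,*a,.0715); mb=at(d,*b,.0715); m=(ma+mb)/2; print(ma,mb,m, np.hypot(*(ma-mb)[:2]))
for th in (.3,.4,.5,.6,.7):
    L=at(d,*l,.056+.022*np.cos(th)); dx=(L-m)@DX; dy=(L-m)@DY; print(th,dx,dy,22e-3*np.sin(th))
si=s["image"]
a2=cen(si,280,281,203,205,200);b2=cen(si,284,285,199,202,200)
A=at(s,*a2,.0715);B=at(s,*b2,.0715);print(A,B,(A+B)/2,a2,b2, np.hypot(*(A-B)[:2]))
E
```

```text
(np.float64(295.1534422403734), np.float64(199.512252042007)) (np.float64(303.09519797809605), np.float64(200.1609098567818)) (np.float64(299.04695919938416), np.float64(202.95612009237874))
[0.4996 0.083  0.0715] [0.4972 0.0603 0.0715] [0.4984 0.0716 0.0715] 0.02284171894534774
0.3 -0.00953038518730198 3.921281226345585e-06 0.00650144454654947
0.4 -0.009455030539942979 -3.654502457141577e-05 0.008567203530790312
0.5 -0.009359443243309312 -8.787649398335452e-05 0.010547361849292466
0.6 -0.009244578374072021 -0.00014956023993509385 0.012422134414690778
0.7 -0.009111583624035195 -0.00022097993882696934 0.014172789119229201
[0.4992 0.0814 0.0715] [0.4897 0.0624 0.0715] [0.4944 0.0719 0.0715] (np.float64(280.23750811161585), np.float64(204.06099935107073)) (np.float64(284.38088578088576), np.float64(200.55990675990677)) 0.021216708451418542
```

```bash
cat >> h.py <<'E'
from scipy.spatial.transform import Rotation as Ro
np.set_printoptions(precision=4,suppress=True)
def go(pos,R=None):
    s=ctrl.read_state(); E=np.array(s["ee_rot"]); sh=E.T@(np.array(pos)-s["ee_pos"])/.2
    tu=Ro.from_matrix(E.T@R).as_rotvec()/(2*np.pi) if R is not None else np.zeros(3)
    print("shift",sh.round(4),"turn",tu.round(4),"deg",np.linalg.norm(tu)*360,"mm",np.linalg.norm(sh)*200,"clock",s["clock"])
RW=np.array([-DX,DY,[0,0,-1.]]).T  # tool x = -deck x
WT=np.array([.4984,.0717,.078])
E
python3 - <<'E'
from h import *
print(np.linalg.det(RW)); go(WT-.005*DX+[0,0,.04],RW)
E
```

```text
0.9999999999999999
shift [-2.0566 -1.7154  0.5666] turn [ 0.      0.     -0.0585] deg 21.071691225607314 mm 547.4691636849803 clock 1.4
```

```bash
python3 -m pendant '{"translation":[[-1,-0.83,0],[-1,-0.83,0],[-1,-0.83,0],[-1,-0.83,0],[-1,-0.83,0],[-1,-0.83,0]],"turn":[[0,0,-0.0585],[0,0,-0.0585],[0,0,-0.0585],[0,0,-0.0585],[0,0,-0.0585],[0,0,-0.0585]],"grip":[0,0,0,0,0,0]}'; python3 - <<'E'
from h import *
go(WT-.005*DX+[0,0,.04],RW)
E
```

```text
clock: 2.0
ee_pos: [0.3831, 0.3204, 0.2314]
ee_rot: [[-0.996, 0.092, 0.001], [0.092, 0.996, -0.002], [-0.001, -0.002, -1.0]]
contact_force: [-0.1, -0.1, -0.5]
gripper_width: 0.004
shift [-0.6636 -1.1841  0.5695] turn [-0.0002  0.0002 -0.0007] deg 0.28541069865860313 mm 294.39578784645636 clock 2.0
```

```bash
python3 -m pendant '{"translation":[[-0.66,-1,0.3],[-0.66,-1,0.3],[-0.66,-1,0.3],[-0.66,-1,0.3],[-0.66,-1,0.3],[-0.66,-1,0.3]],"turn":[[0,0,-0.001],[0,0,-0.001],[0,0,-0.001],[0,0,-0.001],[0,0,-0.001],[0,0,-0.001]],"grip":[0,0,0,0,0,0]}'; python3 - <<'E'
from h import *
go(WT-.005*DX+[0,0,.04],RW)
E
```

```text
clock: 2.6
ee_pos: [0.4975, 0.1047, 0.1706]
ee_rot: [[-0.996, 0.092, -0.0], [0.092, 0.996, -0.003], [-0.0, -0.003, -1.0]]
contact_force: [-0.5, 0.7, 0.2]
gripper_width: 0.001
shift [ 0.0056 -0.1631  0.2635] turn [-0.0005  0.     -0.0007] deg 0.32231848991629347 mm 61.984386003572986 clock 2.6
```

```bash
python3 -m pendant '{"translation":[[0.005,-0.163,0.26],[0.005,-0.163,0.26],[0.005,-0.163,0.26],[0.005,-0.163,0.26]],"turn":[[0,0,-0.001],[0,0,-0.001],[0,0,-0.001],[0,0,-0.001]],"grip":[0,0,0,0]}'; python3 - <<'E'
from h import *
go(WT-.005*DX+[0,0,.0],RW)
for n in ("side","top"):
    d=eyes.get_image(n); u,v=pj(d,WT).astype(int); print(n,pj(d,WT), pj(d,ctrl.read_state()["ee_pos"]))
    cv2.imwrite(f"pics/{n}1.png",cv2.resize(d["image"][v-60:v+40,u-60:u+60,::-1],None,fx=6,fy=6,interpolation=0))
E
```

```text
clock: 3.0
ee_pos: [0.4938, 0.0733, 0.1193]
ee_rot: [[-0.996, 0.086, 0.0], [0.086, 0.996, -0.003], [-0.001, -0.003, -1.0]]
contact_force: [-0.0, 0.4, 1.0]
gripper_width: 0.002
shift [ 0.0015 -0.0055  0.2063] turn [-0.0004  0.0001  0.0004] deg 0.19762839849439107 mm 41.27219592460472 clock 3.0
side [281.0475 200.4836] [282.1044 190.185 ]
top [299.237  199.6042] [299.5551 199.3001]
```

View pics/side1.png

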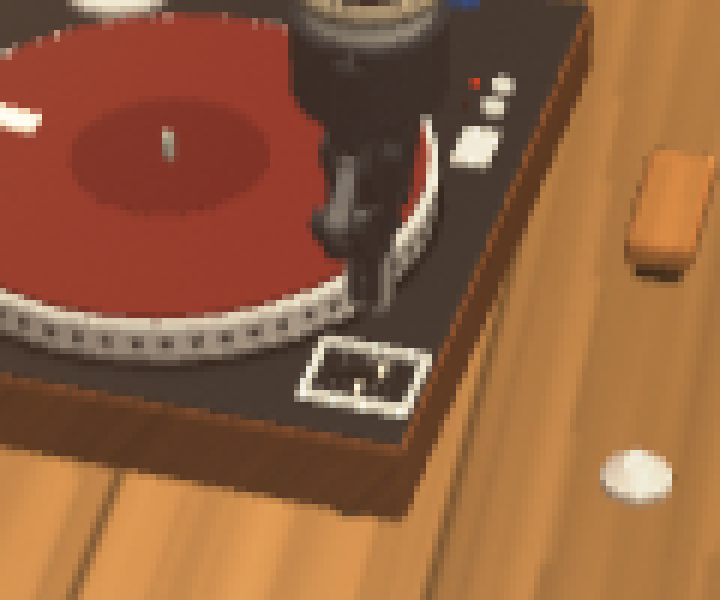

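Shut fingertips (crop 370,305) hang right above the wheel between the marks (360,388 and 382,365). Descend.

```bash
python3 -m pendant '{"translation":[[0,-0.006,0.15],[0,-0.006,0.19],[0,-0.006,0.19],[0,-0.006,0.19]],"turn":[[0,0,0],[0,0,0],[0,0,0],[0,0,0]],"grip":[0,0,0,0]}'; python3 -m pendant '{"translation":[[0,0,0.005],[0,0,0.01],[0,0,0.01]],"turn":[[0,0,0],[0,0,0],[0,0,0]],"grip":[0,0,0]}'
```

```text
clock: 3.5
ee_pos: [0.4954, 0.0726, 0.0832]
ee_rot: [[-0.996, 0.084, 0.004], [0.084, 0.996, -0.003], [-0.004, -0.002, -1.0]]
contact_force: [1.2, -0.3, 0.7]
gripper_width: -0.005
clock: 3.8
ee_pos: [0.4959, 0.0726, 0.0818]
ee_rot: [[-0.996, 0.084, 0.005], [0.084, 0.996, -0.003], [-0.005, -0.002, -1.0]]
contact_force: [0.3, -0.4, -1.0]
gripper_width: 0.003
```

```bash
python3 -m pendant '{"translation":[[0.01,0,0.0],[0.01,0,0.01],[0.01,0,0.01]],"turn":[[0,-0.001,0],[0,-0.001,0],[0,-0.001,0]],"grip":[0,0,0]}'; python3 -m pendant '{"translation":[[0.0,0,0.005],[0.0,0,0.007],[0.0,0,0.007]],"turn":[[0,0,0],[0,0,0],[0,0,0]],"grip":[0,0,0]}'
```

```text
clock: 4.1
ee_pos: [0.4934, 0.0727, 0.0795]
ee_rot: [[-0.996, 0.084, 0.011], [0.084, 0.996, -0.003], [-0.011, -0.002, -1.0]]
contact_force: [0.4, 0.1, -0.4]
gripper_width: 0.001
clock: 4.4
ee_pos: [0.4934, 0.0727, 0.078]
ee_rot: [[-0.996, 0.084, 0.011], [0.084, 0.996, -0.003], [-0.011, -0.002, -1.0]]
contact_force: [0.1, -0.5, 0.9]
gripper_width: -0.002
```

```bash
python3 -m pendant '{"translation":[[0.0,0,0.004],[0.0,0,0.005],[0.0,0,0.005]],"turn":[[0,0.0017,0],[0,0.0017,0],[0,0.0017,0]],"grip":[0,0,0]}'
```

```text
clock: 4.7
ee_pos: [0.4944, 0.0726, 0.0779]
ee_rot: [[-0.996, 0.084, 0.001], [0.084, 0.996, -0.002], [-0.002, -0.002, -1.0]]
contact_force: [-1.2, 0.5, 4.9]
gripper_width: 0.002
```

```bash
python3 -m pendant '{"translation":[[0.0,0,0.004],[0.0,0,0.005],[0.0,0,0.005]],"turn":[[0,0,0],[0,0,0],[0,0,0]],"grip":[0,0,0]}'
```

```text
clock: 5.0
ee_pos: [0.4954, 0.0725, 0.0779]
ee_rot: [[-0.996, 0.084, 0.003], [0.084, 0.996, -0.003], [-0.003, -0.002, -1.0]]
contact_force: [-0.6, -0.0, 6.7]
gripper_width: -0.001
```

```bash
python3 -m pendant '{"translation":[[-0.005,0,0.004],[-0.01,0,0.004],[-0.015,0,0.004],[-0.02,0,0.004],[-0.025,0,0.004],[-0.025,0,0.004]],"turn":[[0,0,0],[0,0,0],[0,0,0],[0,0,0],[0,0,0],[0,0,0]],"grip":[0,0,0,0,0,0]}'
```

```text
clock: 5.6
ee_pos: [0.5013, 0.072, 0.0779]
ee_rot: [[-0.996, 0.084, 0.004], [0.084, 0.996, -0.003], [-0.005, -0.002, -1.0]]
contact_force: [-0.2, -0.6, 6.2]
gripper_width: -0.002
```

```bash
python3 -m pendant '{"translation":[[0,0,-0.01],[0,0,-0.1],[0,0,-0.3],[0,0,-0.3],[0.4,0.3,-0.3],[0.8,0.6,-0.3],[0.8,0.6,-0.3]],"turn":[[0,0,0],[0,0,0],[0,0,0],[0,0,0],[0,0,0],[0,0,0],[0,0,0]],"grip":[0,0,0,0,0,0,0]}'; python3 - <<'E'
from h import *
for n in ("side","top"):
    d=eyes.get_image(n); u,v=pj(d,WT).astype(int)
    cv2.imwrite(f"pics/{n}2.png",cv2.resize(d["image"][v-20:v+20,u-20:u+20,::-1],None,fx=14,fy=14,interpolation=0))
    if n=="top": print(d["image"][195:208,290:310].sum(2).astype(int))
E
```

```text
clock: 6.3
ee_pos: [0.3874, 0.1725, 0.1364]
ee_rot: [[-0.996, 0.086, 0.004], [0.086, 0.996, -0.003], [-0.004, -0.002, -1.0]]
contact_force: [0.7, 1.0, 0.3]
gripper_width: -0.001
[[341 609 584 441 219 183 240 198 141 138 145 144 171 234 177 264 478 578
  534 260]
 [329 590 584 450 220 167 176 159 144 150 153 146 178 239 179 261 475 574
  538 267]
 [325 584 585 456 222 169 196 188 154 157 153 158 196 206 176 255 467 578
  543 267]
 [346 587 578 422 253 253 262 205 185 175 168 171 219 218 182 258 468 578
  555 271]
 [367 589 572 411 445 520 495 293 326 287 277 271 329 340 274 298 517 576
  521 259]
 [376 587 571 404 443 526 509 336 473 464 445 369 388 478 432 362 562 569
  459 240]
 [384 589 566 348 238 260 283 258 432 441 426 331 304 421 411 365 567 570
  456 239]
 [412 591 563 312 182 203 202 166 227 228 224 190 214 242 230 338 565 567
  460 241]
 [434 591 558 309 188 205 200 148 157 155 161 155 202 203 198 348 568 560
  427 232]
 [483 595 559 307 183 205 195 142 155 153 154 156 203 202 201 350 564 553
  384 219]
 [512 602 556 292 181 200 194 150 149 154 152 155 200 198 200 352 567 548
  356 213]
 [509 599 551 275 168 168 169 154 151 155 158 151 167 166 197 353 565 543
  322 203]
 [518 598 551 283 200 197 197 186 184 178 168 170 170 169 213 378 565 538
  310 203]]
```

View pics/top2.png

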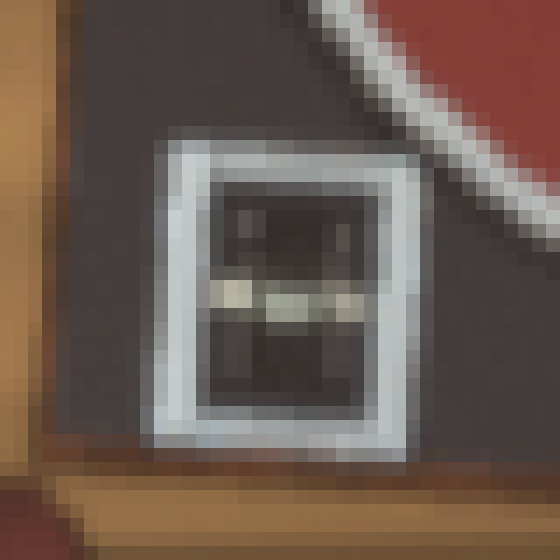

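View pics/side2.png

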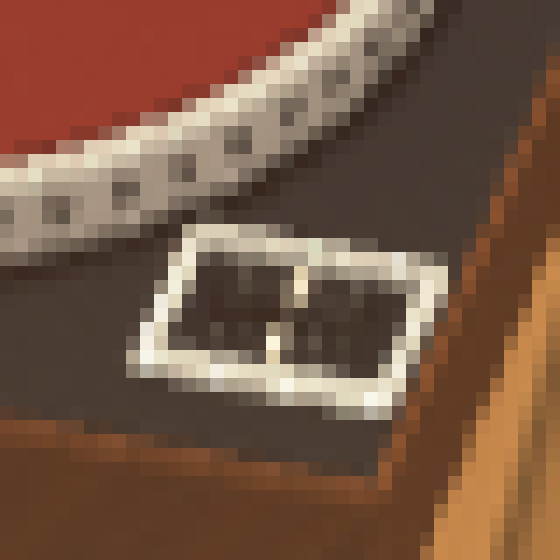

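```bash
cat >> h.py <<'E'
def wheel():
    d=eyes.get_image("top"); im=d["image"]
    a=cen(im,294,296,198,201,235); b=cen(im,302,304,198,202,240); l=cen(im,298,300,198,203,195)
    m=(at(d,*a,.0715)+at(d,*b,.0715))/2; L=at(d,*l,.078); print("wheel",a,b,l,"line-marks mm",(L-m)@DX*1000,(L-m)@DY*1000)
E
python3 - <<'E'
from h import *
wheel(); go(WT-.001*DX+[0,0,.006],RW)
E
```

```text
wheel (np.float64(295.10096153846155), np.float64(199.5060096153846)) (np.float64(303.0683690280066), np.float64(200.16144975288304)) (np.float64(298.9522309711286), np.float64(200.31181102362206)) line-marks mm -2.0868582151661386 0.6463508300678971
shift [-0.594  -0.46    0.2621] turn [-0.0005  0.0004  0.0013] deg 0.5341166466044832 mm 159.13894308687048 clock 6.45
```

```bash
python3 -m pendant '{"translation":[[-0.25,-0.2,0],[-0.5,-0.4,0],[-0.594,-0.46,0],[-0.594,-0.46,0.1],[-0.594,-0.46,0.24],[-0.594,-0.46,0.255],[-0.594,-0.46,0.255]],"turn":[[0,0.0005,0.001],[0,0.0005,0.001],[0,0.0005,0.001],[0,0.0005,0.001],[0,0.0005,0.001],[0,0.0005,0.001],[0,0.0005,0.001]],"grip":[0,0,0,0,0,0,0]}'; python3 - <<'E'
from h import *
go(WT-.002*DX+[0,0,.001],RW)
E
```

```text
clock: 7.15
ee_pos: [0.4967, 0.071, 0.0842]
ee_rot: [[-0.996, 0.087, -0.004], [0.087, 0.996, -0.003], [0.004, -0.004, -1.0]]
contact_force: [0.5, 0.1, -0.6]
gripper_width: 0.001
shift [0.0015 0.0044 0.0258] turn [-0.0006 -0.0006  0.0002] deg 0.29898828546740014 mm 5.23311092994159 clock 7.15
```

```bash
python3 -m pendant '{"translation":[[0,0,0.015],[0,0,0.025],[0,0,0.025]],"turn":[[0,0,0],[0,0,0],[0,0,0]],"grip":[0,0,0]}'; python3 -m pendant '{"translation":[[0,0,0.004],[0,0,0.008],[0,0,0.011]],"turn":[[0,0,0],[0,0,0],[0,0,0]],"grip":[0,0,0]}'
```

```text
clock: 7.45
ee_pos: [0.4971, 0.0711, 0.0798]
ee_rot: [[-0.996, 0.086, -0.003], [0.086, 0.996, -0.003], [0.002, -0.003, -1.0]]
contact_force: [-0.1, -0.4, 0.3]
gripper_width: -0.002
clock: 7.75
ee_pos: [0.4973, 0.0712, 0.078]
ee_rot: [[-0.996, 0.086, -0.002], [0.086, 0.996, -0.003], [0.002, -0.003, -1.0]]
contact_force: [-0.2, 0.2, 3.6]
gripper_width: -0.003
```

Contact at x=0.4973; drag until about 0.4993.

```bash
python3 -m pendant '{"translation":[[-0.002,0,0.005],[-0.005,0,0.005],[-0.007,0,0.005],[-0.008,0,0.005]],"turn":[[0,0,0],[0,0,0],[0,0,0],[0,0,0]],"grip":[0,0,0,0]}'
```

```text
clock: 8.15
ee_pos: [0.4998, 0.071, 0.0779]
ee_rot: [[-0.996, 0.086, -0.0], [0.086, 0.996, -0.003], [0.0, -0.003, -1.0]]
contact_force: [-0.9, -0.4, 5.4]
gripper_width: 0.002
```

```bash
python3 -m pendant '{"translation":[[0,0,-0.02],[0,0,-0.15],[0,0,-0.35],[0.2,0.2,-0.45],[0.4,0.4,-0.5],[0.5,0.6,-0.5],[0.5,0.8,-0.5],[0.5,0.9,-0.5]],"turn":[[0,0,0],[0,0,0],[0,0,0],[0,0,0],[0,0,0],[0,0,0],[0,0,0],[0,0,0]],"grip":[0,0,0,0,0,0,0.5,0.7]}'; python3 - <<'E'
from h import *
wheel()
d=eyes.get_image("top"); u,v=299,199
cv2.imwrite(f"pics/top3.png",cv2.resize(d["image"][v-20:v+20,u-20:u+20,::-1],None,fx=14,fy=14,interpolation=0))
cv2.imwrite("pics/t3.png",d["image"][:,:,::-1])
E
```

```text
clock: 8.95
ee_pos: [0.4144, 0.2627, 0.1778]
ee_rot: [[-0.997, 0.083, 0.001], [0.083, 0.997, -0.001], [-0.001, -0.001, -1.0]]
contact_force: [-0.0, 0.2, -0.4]
gripper_width: 0.331
wheel (np.float64(295.0975043528729), np.float64(199.50899593731862)) (np.float64(303.06143079315706), np.float64(200.14696734059098)) (np.float64(299.22308117062397), np.float64(199.40143567090004)) line-marks mm 0.5508793481798534 0.008777996627474846
```

View pics/top3.png

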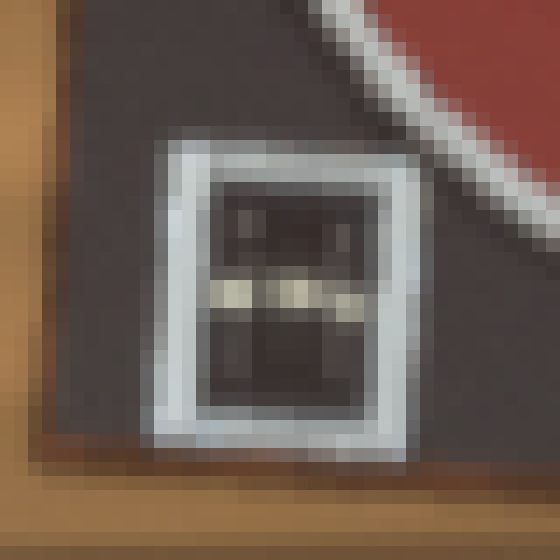

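```bash
python3 - <<'E'
from h import *
d=eyes.get_image("top"); im=d["image"]
print(im[197:203,292:307].sum(2).astype(int))
# tray / tacho geometry
hsv=cv2.cvtColor(im,cv2.COLOR_RGB2HSV)
def rect(m,z,n):
    c=max(cv2.findContours(m.astype(np.uint8),0,2)[0],key=cv2.contourArea); r=cv2.minAreaRect(c); b=cv2.boxPoints(r)
    P=[at(d,*p,z) for p in b]; c0=at(d,*r[0],z)
    print(n,r,"c",c0,[(round(float(np.hypot(*(P[(i+1)%4]-P[i])[:2])),4),round(float(np.arctan2(*(P[(i+1)%4]-P[i])[1::-1])),4)) for i in range(2)])
roi=np.zeros(im.shape[:2],bool); roi[145:245,170:245]=1
m=roi&(hsv[...,0]>100)&(hsv[...,0]<125)&(hsv[...,1]>110); 
c=np.argwhere(m)[:,::-1].astype(np.float32); r=cv2.minAreaRect(c); b=cv2.boxPoints(r); P=[at(d,*p,.016) for p in b]; print("tray",r,at(d,*r[0],.016),[(np.hypot(*(P[(i+1)%4]-P[i])[:2]),np.arctan2(*(P[(i+1)%4]-P[i])[1::-1])) for i in range(2)])
body=roi&(im.sum(2)>560)&(im[...,0]>im[...,2].astype(int)+5)
inner=np.zeros_like(roi); inner[165:228,192:222]=1
body&=inner; k=cv2.morphologyEx(body.astype(np.uint8),cv2.MORPH_CLOSE,np.ones((9,9))); rect(k,.038,"body")
nose=inner&(im.sum(2)<200); nose[181:]=0; rect(nose,.035,"nose")
cv2.imwrite("pics/tc.png",cv2.resize(im[150:240,175:240,::-1],None,fx=9,fy=6.6,interpolation=0))
E
```

```text
[[593 463 227 174 200 190 167 168 168 161 204 207 176 261 475]
 [587 429 258 257 268 220 243 276 283 222 230 220 186 264 477]
 [584 417 450 526 503 295 362 462 520 420 351 344 280 302 526]
 [577 410 450 530 515 295 344 446 510 428 404 484 439 367 568]
 [572 354 246 265 282 186 208 240 258 230 304 427 417 371 576]
 [565 315 191 206 202 156 167 172 168 166 217 243 237 341 577]]
tray ((205.0825653076172, 184.44935607910156), (55.05311584472656, 49.898651123046875), 85.03025817871094) [0.5573 0.348  0.016 ] [(np.float64(0.14938763893904766), np.float64(-1.5056409606403653)), (np.float64(0.16636463858174635), np.float64(-3.0720625092723797))]
body ((205.39266967773438, 199.95065307617188), (9.368242263793945, 18.933019638061523), 58.392494201660156) c [0.5083 0.3443 0.038 ] [(0.0551, -1.0359), (0.0277, -2.6099)]
nose ((203.5, 175.0), (8.0, 11.0), 90.0) c [0.5828 0.3495 0.035 ] [(0.0324, -1.5946), (0.0239, 3.1297)]
```

```bash
python3 - <<'E'
from h import *
d=eyes.get_image("top"); im=cv2.imread("pics/top0.png")[:,:,::-1]
f=lambda x,y:(x/6-.5+170,y/6-.5+145)
for n,z,pts in [("tray outer",.016,[(52,88),(352,60),(392,535),(92,565)]),("body",.038,[(157,222),(257,210),(271,450),(178,458)]),("nosefront",.034,[(163,157),(238,150)])]:
    P=np.array([at(d,*f(*p),z) for p in pts]); print(n,P.mean(0))
    for i in range(len(P)-1): e=P[i+1]-P[i]; print(np.hypot(*e[:2]),np.arctan2(e[1],e[0]))
big=cv2.resize(im[155:235,185:230,::-1],None,fx=10,fy=7.5 if 0 else 7,interpolation=cv2.INTER_CUBIC); cv2.imwrite("pics/tc.png",big)
for v in (183,190,200,208,216,220): print(v,im[v,192:222].sum(1).astype(int))
print(im[165:226,206].sum(1).astype(int))
E
```

```text
tray outer [0.5219 0.3441 0.016 ]
0.15034592508180156 -1.4991831724099298
0.23891709834420313 -3.074871413022574
0.1479847343436637 1.6442708381992794
body [0.5074 0.3441 0.038 ]
0.049162786071970416 -1.4738555866597691
0.11815122766814687 -3.096619152056318
0.04520735813344405 1.6313036435098192
nosefront [0.5977 0.3512 0.034 ]
0.036970361938183635 -1.4999820475400316
183 [411 407 403 430 531 596 534 520 498 498 488 492 480 417 395 347 342 385
 525 497 307 317 398 410 411 404 407 417 420 415]
190 [394 400 416 414 404 518 347 280 485 505 505 506 505 507 506 502 465 246
 349 539 440 314 393 408 402 398 385 390 391 403]
200 [412 415 420 410 398 421 575 630 631 633 634 635 636 638 637 643 642 641
 645 638 563 418 303 396 414 409 415 406 400 387]
208 [411 420 415 408 409 423 502 606 641 644 646 645 646 646 647 648 648 650
 650 648 633 532 352 309 401 410 412 412 413 408]
216 [392 393 407 413 405 398 423 571 634 623 513 488 457 497 510 543 546 548
 556 594 645 610 505 324 316 400 416 409 405 410]
220 [420 405 398 395 407 416 422 456 524 550 531 518 509 502 494 474 462 443
 426 417 386 369 307 280 334 399 411 419 412 400]
[411 410 403 391 348 259 185 179 184 187 192 197 198 193 219 412 574 558
 395 396 490 505 502 504 505 506 507 507 508 501 426 281 192 334 539 637
 642 581 477 503 604 642 648 647 648 641 546 530 553 550 544 510 603 639
 612 494 356 370 411 416 412]
```

View pics/tc.png

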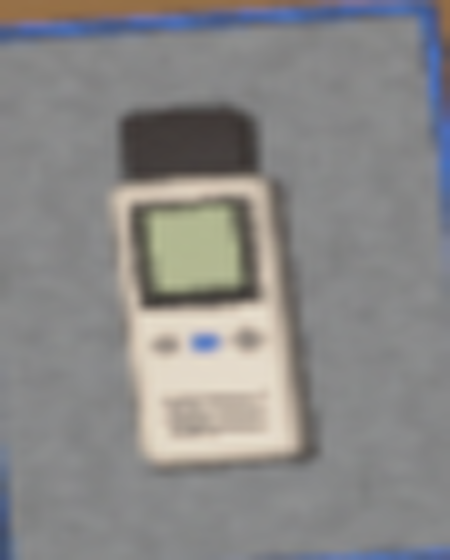

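```bash
cat >> h.py <<'E'
def toolR(yaw,lean):  # lean>0: tool z forward along yaw
    t=np.array([np.cos(yaw),np.sin(yaw),0]);k=np.array([0,0,1.]);y=np.array([-np.sin(yaw),np.cos(yaw),0])
    z=np.sin(lean)*t-np.cos(lean)*k; return np.array([np.cross(y,z),y,z]).T
TY=.063; TC=np.array([.5223,.3452,.021]); TX=np.array([np.cos(TY),np.sin(TY),0])
RG=toolR(TY,np.radians(30)); G=TC-.010*TX+[0,0,.007]; TG=G+.024*RG[:,2]
E
python3 - <<'E'
from h import *
print(TG); go(TG+[0,0,.10],RG); print(ctrl.read_state()["joint_pos"])
E
```

```text
[0.5243 0.3453 0.0072]
shift [-0.5075  0.4772  0.3458] turn [-0.0069 -0.0834 -0.0228] deg 31.213374463240076 mm 155.5464999160534 clock 9.15
[ 0.4167 -0.0172  1.9752 -0.0038  1.1866 -1.0679]
```

```bash
python3 -m pendant '{"translation":[[-0.5,0.48,0.35],[-0.5,0.48,0.35],[-0.5,0.48,0.35],[-0.5,0.48,0.35],[-0.5,0.48,0.35]],"turn":[[-0.007,-0.083,-0.023],[-0.007,-0.083,-0.023],[-0.007,-0.083,-0.023],[-0.007,-0.083,-0.023],[-0.007,-0.083,-0.023]],"grip":[0.8,0.8,0.8,0.8,0.8]}'; python3 - <<'E'
from h import *
go(TG+[0,0,.05],RG); print(ctrl.read_state()["joint_pos"])
for n in ("side","top"):
    d=eyes.get_image(n); u,v=pj(d,TC).astype(int); print(u,v)
    cv2.imwrite(f"pics/{n}4.png",cv2.resize(d["image"][max(0,v-60):v+40,u-60:u+60,::-1],None,fx=6,fy=6,interpolation=0))
E
```

```text
clock: 9.65
ee_pos: [0.5194, 0.3429, 0.1012]
ee_rot: [[-0.869, -0.064, 0.49], [-0.059, 0.998, 0.027], [-0.491, -0.005, -0.871]]
contact_force: [-1.2, -1.3, 0.1]
gripper_width: 0.799
shift [0.0861 0.0119 0.2041] turn [-0.0006 -0.0016  0.0006] deg 0.6717170475073534 mm 44.37199436385373 clock 9.65
[ 0.5944  0.1711  2.0239 -0.5011  0.553  -0.6648]
254 277
205 195
```

View pics/side4.png

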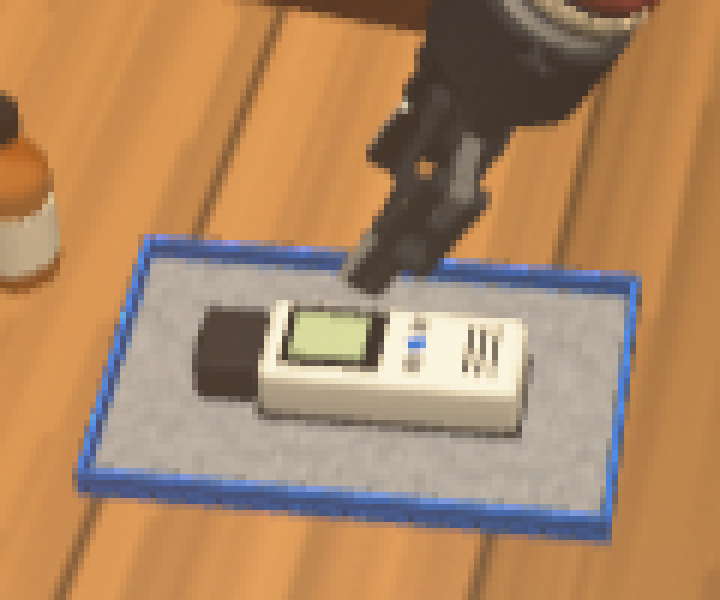

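View pics/top4.png

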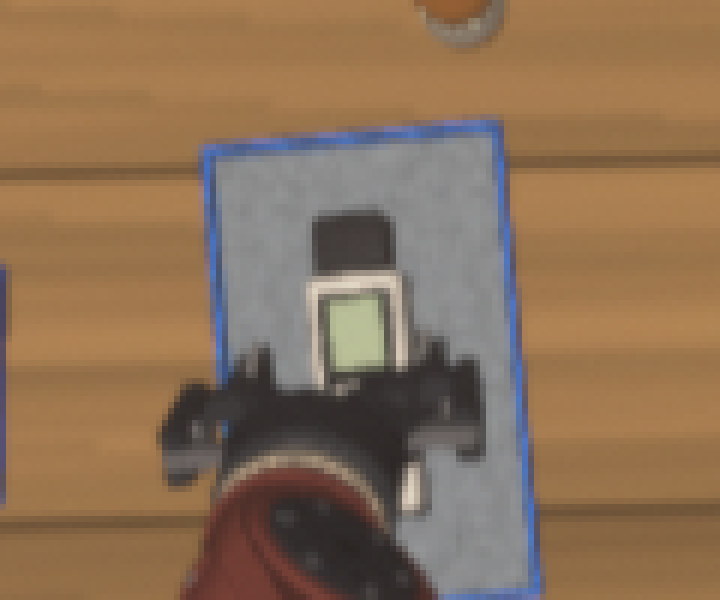

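```bash
python3 -m pendant '{"translation":[[0.04,0.012,0.1],[0.086,0.012,0.2],[0.11,0.012,0.25],[0.11,0.012,0.25]],"turn":[[0,-0.0016,0],[0,-0.0016,0],[0,-0.0016,0],[0,-0.0016,0]],"grip":[0.8,0.8,0.8,0.8]}'; python3 - <<'E'
from h import *
go(TG+[0,0,.0],RG)
for n in ("side","top"):
    d=eyes.get_image(n); u,v=pj(d,TC).astype(int); 
    cv2.imwrite(f"pics/{n}5.png",cv2.resize(d["image"][max(0,v-60):v+40,u-60:u+60,::-1],None,fx=6,fy=6,interpolation=0))
E
```

```text
clock: 10.15
ee_pos: [0.5284, 0.3457, 0.051]
ee_rot: [[-0.863, -0.06, 0.502], [-0.053, 0.998, 0.029], [-0.503, -0.002, -0.864]]
contact_force: [-0.9, -0.6, 0.4]
gripper_width: 0.798
shift [ 0.1281 -0.0001  0.179 ] turn [-0.0004  0.0006 -0.0002] deg 0.27237052294612496 mm 44.01828134240656 clock 10.15
```

View pics/side5.png

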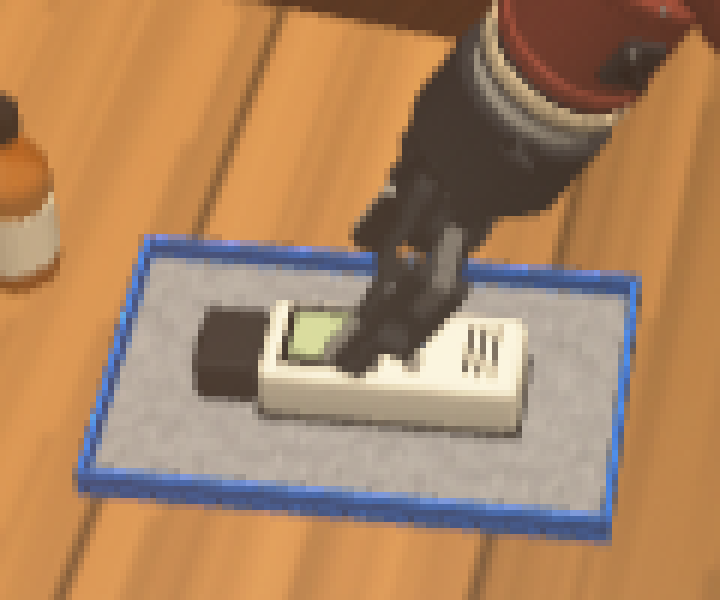

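View pics/top5.png

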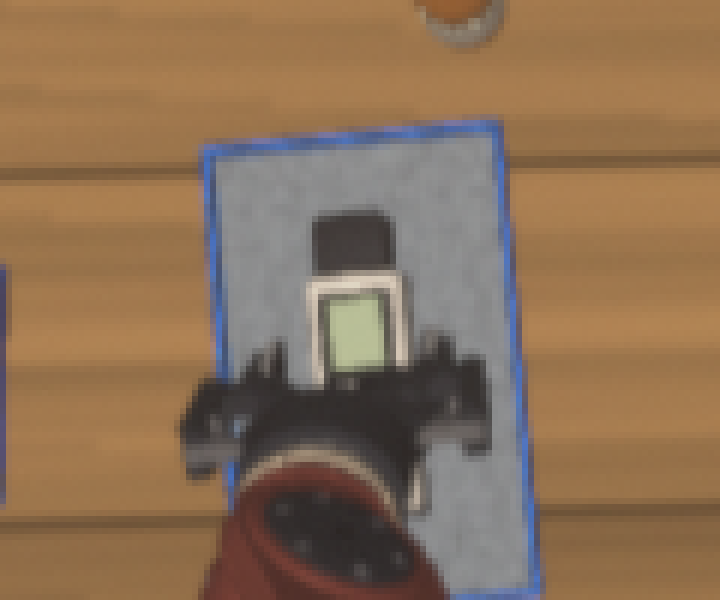

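```bash
python3 -m pendant '{"translation":[[0.06,0,0.08],[0.1,0,0.14],[0.11,0,0.155],[0.12,0,0.168],[0.12,0,0.168]],"turn":[[0,0,0],[0,0,0],[0,0,0],[0,0,0],[0,0,0]],"grip":[0.8,0.8,0.8,0.8,0.8]}'; python3 - <<'E'
from h import *
go(TG+[0,0,.0],RG)
E
```

```text
clock: 10.75
ee_pos: [0.5262, 0.3472, 0.0127]
ee_rot: [[-0.86, -0.061, 0.506], [-0.053, 0.998, 0.032], [-0.507, 0.001, -0.862]]
contact_force: [-0.0, -0.1, 0.4]
gripper_width: 0.802
shift [ 0.0227 -0.0087  0.0185] turn [ 0.      0.0012 -0.0003] deg 0.45774927774804125 mm 6.111434929276634 clock 10.75
```

```bash
python3 -m pendant '{"translation":[[0.018,-0.009,0.013],[0.018,-0.009,0.013],[0.018,-0.009,0.013],[0.018,-0.009,0.013],[0.018,-0.009,0.013],[0.018,-0.009,0.013],[0.018,-0.009,0.013],[0.018,-0.009,0.013],[0.018,-0.009,0.013],[0.018,-0.009,0.013]],"turn":[[0,0.001,0],[0,0.001,0],[0,0.001,0],[0,0.001,0],[0,0.001,0],[0,0.001,0],[0,0.001,0],[0,0.001,0],[0,0.001,0],[0,0.001,0]],"grip":[0.8,0.8,0.7,0.6,0.5,0.4,0.35,0.3,0.3,0.3]}'; python3 - <<'E'
from h import *
print(ctrl.read_state()["gripper_width"])
for n in ("side",):
    d=eyes.get_image(n); u,v=pj(d,TC).astype(int); 
    cv2.imwrite(f"pics/{n}6.png",cv2.resize(d["image"][max(0,v-60):v+40,u-60:u+60,::-1],None,fx=6,fy=6,interpolation=0))
E
```

```text
clock: 11.75
ee_pos: [0.5251, 0.3461, 0.0095]
ee_rot: [[-0.863, -0.062, 0.502], [-0.053, 0.998, 0.033], [-0.503, 0.002, -0.864]]
contact_force: [-3.3, 1.4, 5.3]
gripper_width: 0.557
0.5566335274965738
```

View pics/side6.png

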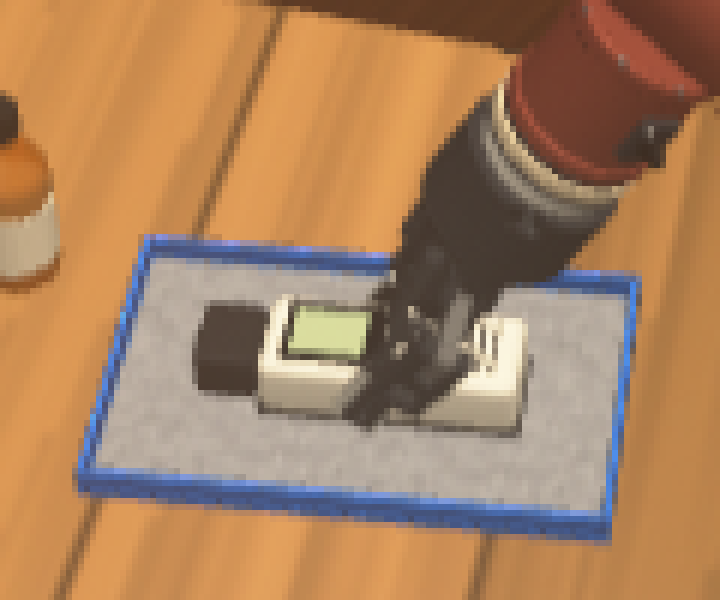

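```bash
python3 -m pendant '{"translation":[[-0.05,0,-0.085],[-0.1,0,-0.17],[-0.2,0,-0.34],[-0.3,0,-0.52],[-0.4,0,-0.69],[-0.4,0,-0.69]],"turn":[[0,0,0],[0,0,0],[0,0,0],[0,0,0],[0,0,0],[0,0,0]],"grip":[0.3,0.3,0.3,0.3,0.3,0.3]}'; python3 - <<'E'
from h import *
s=ctrl.read_state();print(s["gripper_width"],s["contact_force"],s["torque"],s["joint_pos"])
for n in ("side","top"):
    d=eyes.get_image(n); u,v=pj(d,s["ee_pos"]).astype(int); print(u,v,d["image"].shape)
    cv2.imwrite(f"pics/{n}7.png",cv2.resize(d["image"][max(0,v-50):v+50,u-60:u+60,::-1],None,fx=6,fy=6,interpolation=0))
E
```

```text
clock: 12.4
ee_pos: [0.5284, 0.3479, 0.1765]
ee_rot: [[-0.858, -0.062, 0.51], [-0.05, 0.998, 0.039], [-0.511, 0.008, -0.859]]
contact_force: [0.2, 0.2, -0.3]
gripper_width: 0.552
0.5522813744821897 [ 0.2413  0.2284 -0.2852] [0.0408 0.2932 0.0943] [ 0.5935  0.0649  1.9812 -0.4241  0.6625 -0.7582]
249 236 (420, 560, 3)
196 186 (420, 560, 3)
```

View pics/side7.png

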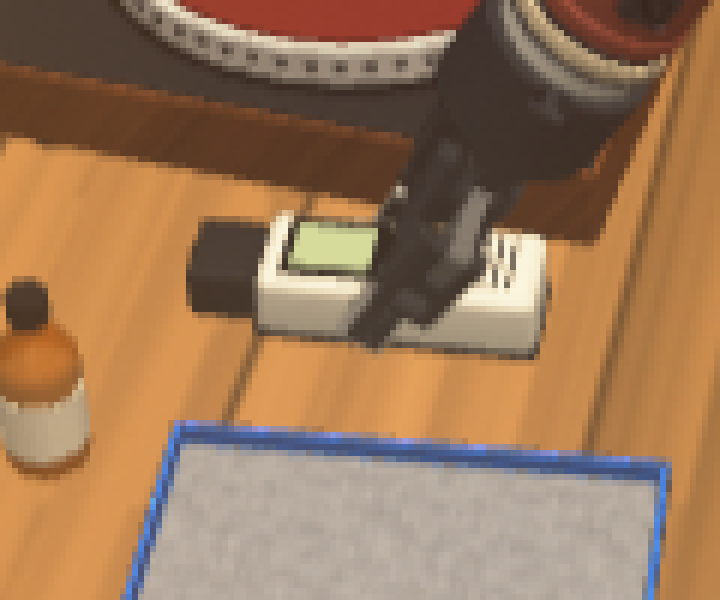

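View pics/top7.png

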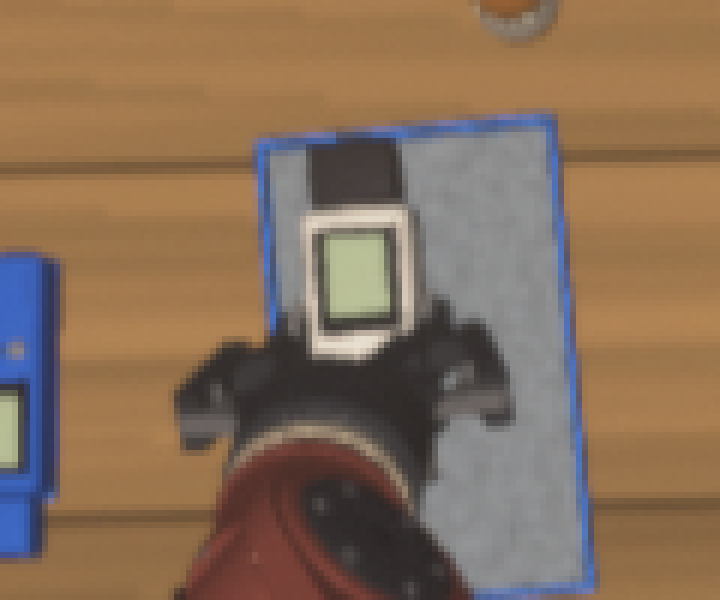

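```bash
python3 - <<'E'
from h import *
from scipy.optimize import least_squares
s=ctrl.read_state(); E=np.array(s["ee_rot"]); p=np.array(s["ee_pos"])
S=eyes.get_image("side");T=eyes.get_image("top")
fs=lambda x,y:(x/6-.5+189,y/6-.5+186); ft=lambda x,y:(x/6-.5+136,y/6-.5+136)
obs=[(S,fs(258,281),(45,24,17)),(S,fs(258,333),(45,24,-17)),(S,fs(548,295),(-75,24,17)),(S,fs(541,357),(-75,24,-17)),(S,fs(285,213),(45,-24,17)),
(T,ft(301,212),(45,24,17)),(T,ft(413,206),(45,-24,17))]
# params: lean of tool wrt tacho (about tool y), offset of centre in tool frame
def pose(q):
    Rt=E@toolR(0,q[0]).T  # tacho axes in world: tool = tacho*toolR(0,lean)
    Rt=Rt@Ro.from_rotvec([q[4],0,q[5]]).as_matrix()
    return Rt,p+E@q[1:4]
def res(q):
    Rt,c=pose(q); r=[]
    for d,uv,X in obs: r+=list(pj(d,c+Rt@(np.array(X)/1000))-uv)
    return np.array(r+[ (q[2])/.002, q[4]/.02,q[5]/.02])
o0=np.array([[-.863,-.062,.502],[-.053,.998,.033],[-.503,.002,-.864]]).T@(TC-[.5251,.3461,.0095])
print("prior offs",o0,"lean",np.radians(30.1))
r=least_squares(res,[.52,*o0,0,0]); print(r.x,np.degrees(r.x[0]),r.cost); print(r.fun.round(2))
Rt,c=pose(r.x); print(c,Rt)
Rt,c=pose([.526,*o0,0,0]); print(c,Rt[:,0],res([.526,*o0,0,0]).round(2))
E
```

```text
prior offs [-0.0033 -0.0007 -0.0114] lean 0.5253441048502933
[ 0.5501 -0.0089 -0.0011 -0.0175  0.0082 -0.0041] 31.51649306696431 3.9311881163116196
[ 0.18 -0.26  1.35  1.01 -0.82  0.57  0.77  0.25 -0.58 -1.28 -0.38 -0.21
 -0.33 -0.66 -0.56  0.41 -0.2 ]
[0.5236 0.344  0.1886] [[ 0.9981 -0.0568  0.0246]
 [ 0.057   0.9983 -0.0087]
 [-0.0241  0.0101  0.9997]]
[0.5218 0.3443 0.1805] [ 0.9981  0.061  -0.    ] [ 1.19  2.12  2.05  3.23  0.11  3.69  1.38  3.17  0.31  0.95 -0.08  1.14
 -0.17  0.59 -0.35  0.    0.  ]
```

```bash
python3 - <<'E'
from h import *
S=eyes.get_image("side")
Rt=toolR(TY,0); Rt=np.array([TX,[-TX[1],TX[0],0],[0,0,1]]).T
for uv,X in [((260,376),(45,24,17)),((258,415),(45,24,-17)),((522,396),(-75,24,17)),((519,433),(-75,24,-17)),((275,300),(45,-24,17)),((527,320),(-75,-24,17))]:
    print(pj(S,TC+Rt@(np.array(X)/1000))-(uv[0]/6-.5+194,uv[1]/6-.5+217))
s=ctrl.read_state(); print(s["ee_pos"],s["qd"],s["clock"])
E
```

```text
[-0.5442 -1.2521]
[0.5437 0.6683]
[-0.2968 -0.5802]
[0.2997 1.697 ]
[ 0.1975 -1.3472]
[ 1.0271 -0.9035]
[0.5227 0.3441 0.1651] [ 0.0017  0.0075 -0.0022 -0.0029 -0.0065 -0.0021] 12.65
```

```bash
python3 - <<'E'
from h import *
s=ctrl.read_state()
for n in ("side","top"):
    d=eyes.get_image(n); u,v=pj(d,s["ee_pos"]).astype(int); print(n,u-60,v-50)
    cv2.imwrite(f"pics/{n}8.png",cv2.resize(d["image"][max(0,v-50):v+50,u-60:u+60,::-1],None,fx=6,fy=6,interpolation=0))
print(ctrl.read_state())
E
```

```text
side 192 188
top 138 139
{'clock': 12.75, 'joint_pos': array([ 0.5936,  0.0737,  1.9901, -0.4243,  0.6625, -0.7573]), 'qd': array([ 0.0007, -0.0027, -0.0125, -0.0009, -0.0057, -0.0012]), 'joint_efforts': array([ -0.0039, -33.2784, -29.9118,  -0.9722,  -1.487 ,   0.0011]), 'ee_pos': array([0.5232, 0.3445, 0.1656]), 'ee_rot': array([[-0.8653, -0.0618,  0.4974],
       [-0.054 ,  0.9981,  0.0302],
       [-0.4983, -0.0007, -0.867 ]]), 'contact_force': array([-0.4935, -0.536 , -1.6176]), 'torque': array([-0.0225,  0.3948, -0.0105]), 'gripper_width': 0.5513570237245776}
```

View pics/side8.png

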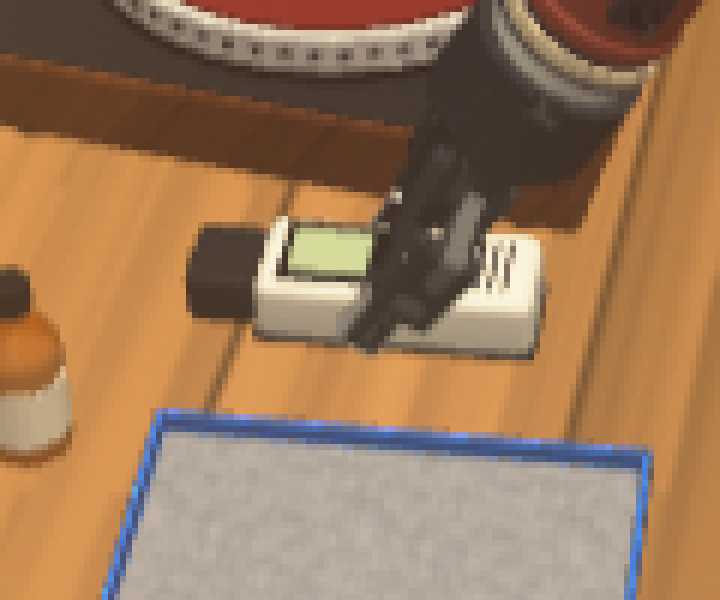

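View pics/top8.png

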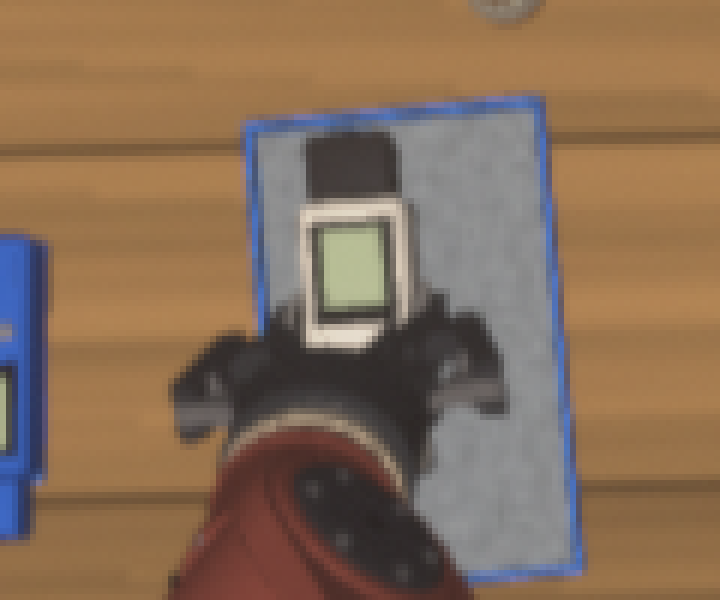

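```bash
cat >> h.py <<'E'
from scipy.optimize import least_squares
def tpose(q,E,p):
    Rt=E@toolR(0,q[0]).T@np.diag([1,1,1.])@Ro.from_rotvec([q[4],0,q[5]]).as_matrix()
    return Rt,p+E@np.array(q[1:4])
def fit(obs,E,p,q0):
    def res(q):
        Rt,c=tpose(q,E,p); r=[]
        for d,uv,X in obs: r+=list(pj(d,c+Rt@(np.array(X)/1000))-uv)
        return np.array(r+[q[2]/.002,q[4]/.02,q[5]/.02])
    r=least_squares(res,q0); print("q",r.x,"lean",np.degrees(r.x[0])); print(r.fun.round(2)); return r.x
Q0=[.526,-.0033,-.0007,-.0114,0,0]
E
python3 - <<'E'
from h import *
s=ctrl.read_state(); E=np.array(s["ee_rot"]); p=np.array(s["ee_pos"])
S=eyes.get_image("side");T=eyes.get_image("top")
fs=lambda x,y:(x/6-.5+192,y/6-.5+188); ft=lambda x,y:(x/6-.5+138,y/6-.5+139)
obs=[(S,fs(256,290),(45,24,17)),(S,fs(256,338),(45,24,-17)),(S,fs(543,303),(-75,24,17)),(S,fs(537,357),(-75,24,-17)),(S,fs(278,218),(45,-24,17)),
(T,ft(300,207),(45,24,17)),(T,ft(412,200),(45,-24,17))]
q=fit(obs,E,p,Q0); print(tpose(q,E,p)); print(tpose(Q0,E,p))
E
```

```text
q [ 0.5596 -0.002  -0.0023 -0.0126  0.0051 -0.0039] lean 32.06171563330936
[-0.23 -0.58  1.1   1.2  -1.02 -0.08  0.57  0.79 -0.26 -1.03 -0.57  0.12
 -0.72 -0.19 -1.16  0.26 -0.2 ]
(array([[ 0.9976, -0.0577,  0.0381],
       [ 0.0578,  0.9983, -0.0021],
       [-0.0379,  0.0043,  0.9993]]), array([0.5188, 0.3419, 0.1775]))
(array([[ 0.9981, -0.0618,  0.0043],
       [ 0.0618,  0.9981,  0.001 ],
       [-0.0043, -0.0007,  1.    ]]), array([0.5204, 0.3436, 0.1771]))
```

```bash
cat >> h.py <<'E'
Q=[.53,-.0028,-.001,-.0118,0,0]
AIM=np.array([.5279,-.0521,.099])
def tool_for(c,Rt,q=Q):
    E=Rt@toolR(0,q[0]); return c-E@np.array(q[1:4]),E
def aim(pitch,dist=.1,yaw=YAW,q=Q):
    b=np.array([np.cos(pitch)*np.cos(yaw),np.cos(pitch)*np.sin(yaw),-np.sin(pitch)]); y=np.array([-np.sin(yaw),np.cos(yaw),0])
    return tool_for(AIM-(dist+.075)*b,np.array([b,y,np.cross(b,y)]).T,q)
def beam(q=Q):
    s=ctrl.read_state(); Rt,c=tpose(q,np.array(s["ee_rot"]),np.array(s["ee_pos"])); b=Rt[:,0]; L=c+.075*b
    k=(AIM[2]-L[2])/b[2]; print("lens",L,"dist",k,"pitch",np.degrees(np.arcsin(-b[2])),"miss mm",(L+k*b-AIM)*1000,"clock",s["clock"])
E
python3 - <<'E'
from h import *
p,E=aim(np.radians(55)); print(p,E); go(p,E)
p2=np.array([.46,.15,.30]); go(p2,toolR(0,0))
E
```

```text
[ 0.4206 -0.0416  0.2328] [[-0.9055  0.0879 -0.4152]
 [ 0.0799  0.9961  0.0366]
 [ 0.4168  0.     -0.909 ]]
shift [ 0.3852 -1.8975 -0.6042] turn [0.0012 0.1514 0.0248] deg 55.24801049997816 mm 405.6534803180472 clock 12.85
shift [-0.0045 -0.9533 -0.7668] turn [0.0026 0.0833 0.0096] deg 30.19982634482412 mm 244.69150684338666 clock 12.85
```

```bash
python3 -m pendant '{"translation":[[0,-0.1,-0.2],[0,-0.3,-0.4],[0,-0.6,-0.6],[0,-0.95,-0.75],[0,-0.95,-0.75],[0,-0.95,-0.75],[0,-0.95,-0.75]],"turn":[[0,0.01,0],[0,0.03,0.003],[0,0.06,0.006],[0,0.083,0.01],[0,0.083,0.01],[0,0.083,0.01],[0,0.083,0.01]],"grip":[0.3,0.3,0.3,0.3,0.3,0.3,0.3]}'; python3 - <<'E'
from h import *
p,E=aim(np.radians(55)); go(p+[0,0,.04],E);s=ctrl.read_state(); print(s["joint_pos"],s["gripper_width"])
E
```

```text
clock: 13.55
ee_pos: [0.4617, 0.1496, 0.297]
ee_rot: [[-1.0, 0.001, 0.003], [0.001, 1.0, 0.017], [-0.003, 0.017, -1.0]]
contact_force: [-0.7, 0.5, -2.5]
gripper_width: 0.556
shift [ 0.2048 -0.9583  0.1043] turn [-0.0003  0.0688  0.0142] deg 25.28074925206821 mm 197.10332220898698 clock 13.55
[ 0.1585 -0.1432  1.8617  0.0163  1.4173 -1.4137] 0.5557388211924887
```

```bash
python3 -m pendant '{"translation":[[0.03,-0.2,0],[0.07,-0.45,0.03],[0.13,-0.7,0.06],[0.205,-0.958,0.104],[0.205,-0.958,0.104],[0.205,-0.958,0.104],[0.205,-0.958,0.104]],"turn":[[0,0.01,0.003],[0,0.025,0.006],[0,0.045,0.01],[0,0.069,0.014],[0,0.069,0.014],[0,0.069,0.014],[0,0.069,0.014]],"grip":[0.3,0.3,0.3,0.3,0.3,0.3,0.3]}'; python3 - <<'E'
from h import *
p,E=aim(np.radians(55)); go(p,E);s=ctrl.read_state(); print(s["joint_pos"],s["gripper_width"]); beam()
E
```

```text
clock: 14.25
ee_pos: [0.4206, -0.0399, 0.2724]
ee_rot: [[-0.905, 0.084, -0.416], [0.077, 0.996, 0.035], [0.417, -0.001, -0.909]]
contact_force: [0.1, 0.2, -1.8]
gripper_width: 0.551
shift [-0.0829 -0.0084  0.1797] turn [-0.0003 -0.0001  0.0005] deg 0.20575323324432404 mm 39.616623424229914 clock 14.25
[-0.2197  0.0456  1.7788 -0.0577  1.744  -1.7034] 0.5512686175558519
lens [ 0.4708 -0.0452  0.2205] dist 0.14820345149732406 pitch 55.04012711530073 miss mm [27.5282 -0.3658  0.    ] clock 14.25
```

Now lower to the hold pose and look.

```bash
python3 -m pendant '{"translation":[[-0.03,-0.004,0.06],[-0.06,-0.008,0.13],[-0.083,-0.008,0.18],[-0.083,-0.008,0.18],[-0.083,-0.008,0.18],[-0.083,-0.008,0.18]],"turn":[[0,0,0],[0,0,0],[0,0,0],[0,0,0],[0,0,0],[0,0,0]],"grip":[0.3,0.3,0.3,0.3,0.3,0.3]}'; python3 - <<'E'
from h import *
p,E=aim(np.radians(55)); go(p,E);beam(); s=ctrl.read_state()
for n in ("side","top"):
    d=eyes.get_image(n); u,v=pj(d,AIM).astype(int); print(n,u-60,v-50,pj(d,AIM))
    cv2.imwrite(f"pics/{n}9.png",cv2.resize(d["image"][max(0,v-50):v+50,u-60:u+60,::-1],None,fx=6,fy=6,interpolation=0))
E
```

```text
clock: 14.85
ee_pos: [0.4209, -0.0416, 0.2331]
ee_rot: [[-0.906, 0.084, -0.415], [0.077, 0.996, 0.034], [0.417, -0.001, -0.909]]
contact_force: [-1.0, -0.2, -1.9]
gripper_width: 0.554
shift [ 0.0007 -0.0004  0.0023] turn [-0.0004  0.      0.0005] deg 0.21306619953560169 mm 0.483588802019223 clock 14.85
lens [ 0.4711 -0.0469  0.1813] dist 0.10045973419105465 pitch 54.989963007821125 miss mm [0.6359 0.3136 0.    ] clock 14.85
side 219 120 [279.1147 170.6922]
top 283 137 [343.2671 187.3262]
```

View pics/side9.png

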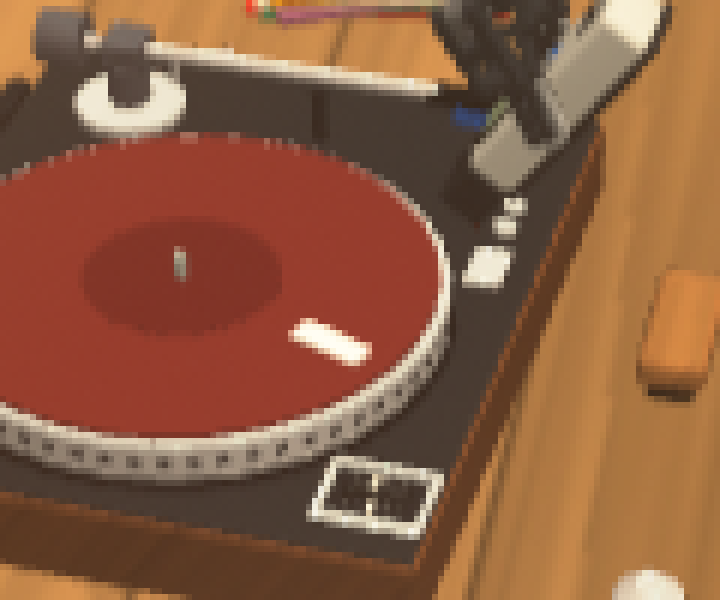

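View pics/top9.png

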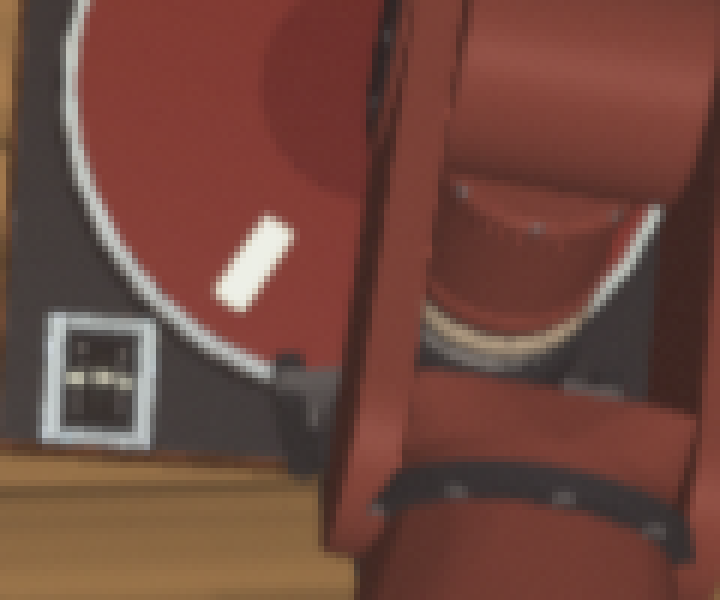

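```bash
python3 - <<'E'
from h import *
beam()
s=ctrl.read_state(); d=eyes.get_image("side")
Rt,c=tpose(Q,np.array(s["ee_rot"]),np.array(s["ee_pos"])); im=d["image"][:,:,::-1].copy()
f=10;x0,y0=270,115; im=cv2.resize(im[y0:y0+60,x0:x0+70],None,fx=f,fy=f,interpolation=0)
P=lambda X:tuple(((pj(d,c+Rt@(np.array(X)/1000))-[x0,y0]+.5)*f).astype(int).tolist())
for y in (24,-24):
  for a,b in [((45,y,17),(-75,y,17)),((45,y,-17),(-75,y,-17)),((45,y,17),(45,y,-17)),((-75,y,17),(-75,y,-17))]: cv2.line(im,P(a),P(b),(0,255,0) if y>0 else (255,255,0),1)
cv2.line(im,P((75,19,0)),P((75,-19,0)),(0,0,255),1)
cv2.imwrite("pics/ov.png",im)
E
```

```text
lens [ 0.4713 -0.047   0.1815] dist 0.10075996375034679 pitch 54.95924127827036 miss mm [1.0423 0.1303 0.    ] clock 14.95
```

View pics/ov.png

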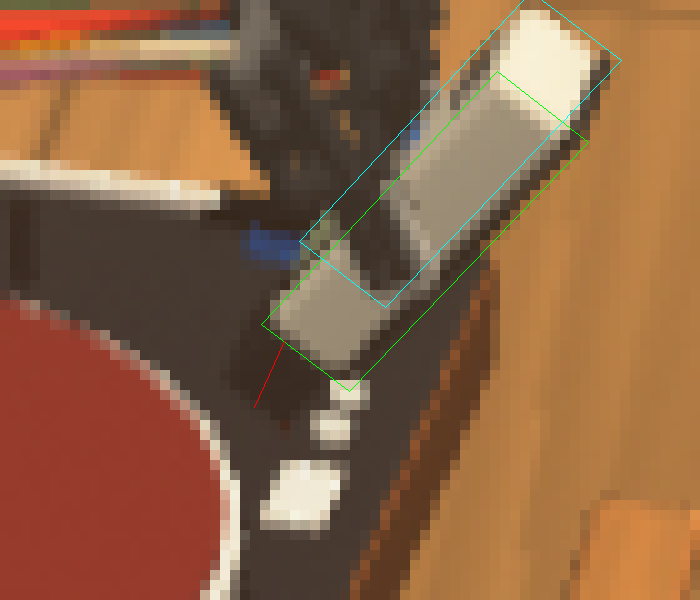

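```bash
python3 -m pendant '{"translation":[[0.004,0,0.002],[0.004,0,0.002],[0.004,0,0.002],[0.004,0,0.002],[0.004,0,0.002],[0.004,0,0.002],[0.004,0,0.002],[0.004,0,0.002],[0.004,0,0.002],[0.004,0,0.002],[0.004,0,0.002],[0.004,0,0.002],[0.004,0,0.002],[0.004,0,0.002],[0.004,0,0.002],[0.004,0,0.002],[0.004,0,0.002],[0.004,0,0.002],[0.004,0,0.002],[0.004,0,0.002]],"turn":[[0,0,0],[0,0,0],[0,0,0],[0,0,0],[0,0,0],[0,0,0],[0,0,0],[0,0,0],[0,0,0],[0,0,0],[0,0,0],[0,0,0],[0,0,0],[0,0,0],[0,0,0],[0,0,0],[0,0,0],[0,0,0],[0,0,0],[0,0,0]],"grip":[0.3,0.3,0.3,0.3,0.3,0.3,0.3,0.3,0.3,0.3,0.3,0.3,0.3,0.3,0.3,0.3,0.3,0.3,0.3,0.3]}'; python3 -c "
from h import *
beam()"
```

```text
clock: 17.0
ee_pos: [0.4201, -0.0416, 0.2333]
ee_rot: [[-0.906, 0.085, -0.415], [0.077, 0.996, 0.034], [0.416, -0.001, -0.909]]
contact_force: [0.2, 1.1, -2.1]
gripper_width: 0.557
lens [ 0.4704 -0.047   0.1814] dist 0.10068816452986942 pitch 54.96166200551441 miss mm [0.0754 0.1873 0.    ] clock 17.0
```

Steady. Hold for more than five further seconds.

```bash

python3 -m pendant '{"translation":[[0,0,0],[0,0,0],[0,0,0],[0,0,0],[0,0,0],[0,0,0],[0,0,0],[0,0,0],[0,0,0],[0,0,0],[0,0,0],[0,0,0],[0,0,0],[0,0,0],[0,0,0],[0,0,0],[0,0,0],[0,0,0],[0,0,0],[0,0,0]],"turn":[[0,0,0],[0,0,0],[0,0,0],[0,0,0],[0,0,0],[0,0,0],[0,0,0],[0,0,0],[0,0,0],[0,0,0],[0,0,0],[0,0,0],[0,0,0],[0,0,0],[0,0,0],[0,0,0],[0,0,0],[0,0,0],[0,0,0],[0,0,0]],"grip":[0.3,0.3,0.3,0.3,0.3,0.3,0.3,0.3,0.3,0.3,0.3,0.3,0.3,0.3,0.3,0.3,0.3,0.3,0.3,0.3]}'; python3 -c "
from h import *
beam()"
python3 -m pendant '{"translation":[[0,0,0],[0,0,0],[0,0,0],[0,0,0],[0,0,0],[0,0,0],[0,0,0],[0,0,0],[0,0,0],[0,0,0],[0,0,0],[0,0,0],[0,0,0],[0,0,0],[0,0,0],[0,0,0],[0,0,0],[0,0,0],[0,0,0],[0,0,0]],"turn":[[0,0,0],[0,0,0],[0,0,0],[0,0,0],[0,0,0],[0,0,0],[0,0,0],[0,0,0],[0,0,0],[0,0,0],[0,0,0],[0,0,0],[0,0,0],[0,0,0],[0,0,0],[0,0,0],[0,0,0],[0,0,0],[0,0,0],[0,0,0]],"grip":[0.3,0.3,0.3,0.3,0.3,0.3,0.3,0.3,0.3,0.3,0.3,0.3,0.3,0.3,0.3,0.3,0.3,0.3,0.3,0.3]}'; python3 -c "
from h import *
beam()"
python3 -m pendant '{"translation":[[0,0,0],[0,0,0],[0,0,0],[0,0,0],[0,0,0],[0,0,0],[0,0,0],[0,0,0],[0,0,0],[0,0,0],[0,0,0],[0,0,0],[0,0,0],[0,0,0],[0,0,0],[0,0,0],[0,0,0],[0,0,0],[0,0,0],[0,0,0]],"turn":[[0,0,0],[0,0,0],[0,0,0],[0,0,0],[0,0,0],[0,0,0],[0,0,0],[0,0,0],[0,0,0],[0,0,0],[0,0,0],[0,0,0],[0,0,0],[0,0,0],[0,0,0],[0,0,0],[0,0,0],[0,0,0],[0,0,0],[0,0,0]],"grip":[0.3,0.3,0.3,0.3,0.3,0.3,0.3,0.3,0.3,0.3,0.3,0.3,0.3,0.3,0.3,0.3,0.3,0.3,0.3,0.3]}'; python3 -c "
from h import *
beam()
d=eyes.get_image('side')
cv2.imwrite('pics/s10.png',cv2.resize(d['image'][115:175,270:340,::-1],None,fx=10,fy=10,interpolation=0))
p=np.array([.46,.15,.30]); go(p,toolR(0,0))"
```

```text
clock: 19.0
ee_pos: [0.4201, -0.0416, 0.2333]
ee_rot: [[-0.906, 0.085, -0.415], [0.077, 0.996, 0.034], [0.416, -0.001, -0.909]]
contact_force: [-0.7, 0.8, -1.9]
gripper_width: 0.551
lens [ 0.4704 -0.0469  0.1814] dist 0.10066918627147528 pitch 54.96449486279747 miss mm [0.0403 0.221  0.    ] clock 19.0
clock: 21.0
ee_pos: [0.4201, -0.0416, 0.2333]
ee_rot: [[-0.906, 0.085, -0.415], [0.077, 0.996, 0.034], [0.416, -0.001, -0.909]]
contact_force: [0.6, 0.0, -2.0]
gripper_width: 0.552
lens [ 0.4704 -0.0469  0.1815] dist 0.10070874011745223 pitch 54.96035851294772 miss mm [0.101  0.2183 0.    ] clock 21.0
clock: 23.0
ee_pos: [0.4201, -0.0416, 0.2333]
ee_rot: [[-0.906, 0.085, -0.415], [0.077, 0.996, 0.034], [0.416, -0.001, -0.909]]
contact_force: [-0.0, -0.1, -2.4]
gripper_width: 0.552
lens [ 0.4704 -0.047   0.1815] dist 0.10070288877334427 pitch 54.96046833768128 miss mm [0.0929 0.1869 0.    ] clock 23.0
shift [ 0.0322  0.9712 -0.3531] turn [ 0.0028 -0.0683 -0.0133] deg 25.06552975180113 mm 206.77750954199462 clock 23.05
```

View pics/s10.png

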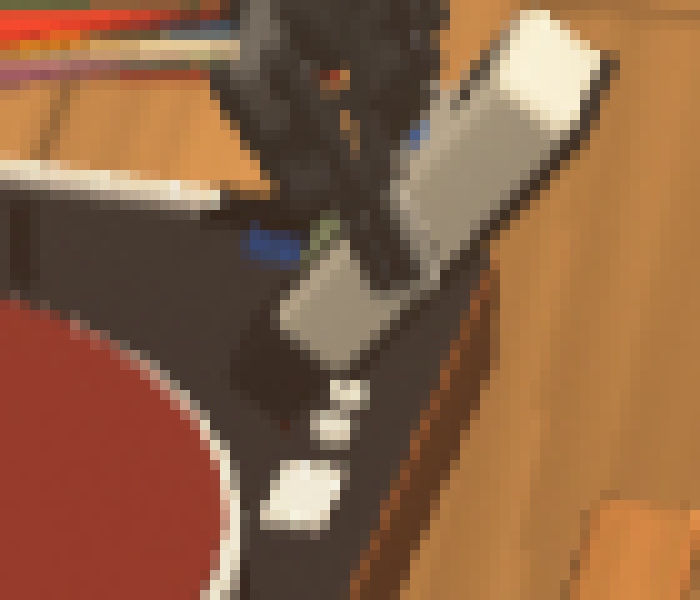

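```bash
python3 -m pendant '{"translation":[[0.03,0.05,-0.2],[0.03,0.2,-0.3],[0.03,0.4,-0.35],[0.03,0.6,-0.35],[0.03,0.8,-0.35],[0.03,0.97,-0.35],[0.03,0.97,-0.35],[0.03,0.97,-0.35],[0.03,0.97,-0.35]],"turn":[[0,-0.005,0],[0,-0.015,-0.003],[0,-0.03,-0.006],[0,-0.05,-0.01],[0,-0.068,-0.013],[0.002,-0.068,-0.013],[0.002,-0.068,-0.013],[0.002,-0.068,-0.013],[0.002,-0.068,-0.013]],"grip":[0.3,0.3,0.3,0.3,0.3,0.3,0.3,0.3,0.3]}'; python3 - <<'E'
from h import *
R=np.array([TX,[-TX[1],TX[0],0],[0,0,1]]).T
p,E=tool_for(TC+[0,0,.12],R); print(p); go(p,E)
E
```

```text
clock: 23.95
ee_pos: [0.4601, 0.1489, 0.299]
ee_rot: [[-1.0, 0.003, -0.003], [0.003, 1.0, 0.003], [0.003, 0.003, -1.0]]
contact_force: [-0.2, 0.3, -1.7]
gripper_width: 0.551
[0.5258 0.3464 0.1294]
shift [-0.3274  0.9855  0.8507] turn [-0.0022 -0.0847 -0.0105] deg 30.74371520175074 mm 268.4868226097713 clock 23.95
```

```bash
python3 -m pendant '{"translation":[[-0.1,0.2,0],[-0.2,0.42,0.05],[-0.3,0.65,0.15],[-0.327,0.85,0.3],[-0.327,0.985,0.5],[-0.327,0.985,0.7],[-0.327,0.985,0.85],[-0.327,0.985,0.85],[-0.327,0.985,0.85],[-0.327,0.985,0.85]],"turn":[[0,-0.01,0],[0,-0.03,-0.003],[0,-0.05,-0.006],[-0.002,-0.07,-0.01],[-0.002,-0.085,-0.0105],[-0.002,-0.085,-0.0105],[-0.002,-0.085,-0.0105],[-0.002,-0.085,-0.0105],[-0.002,-0.085,-0.0105],[-0.002,-0.085,-0.0105]],"grip":[0.3,0.3,0.3,0.3,0.3,0.3,0.3,0.3,0.3,0.3]}'; python3 - <<'E'
from h import *
R=np.array([TX,[-TX[1],TX[0],0],[0,0,1]]).T
p,E=tool_for(TC+[0,0,.03],R); print(p); go(p,E)
for n in ("side","top"):
    d=eyes.get_image(n); u,v=pj(d,TC).astype(int); 
    cv2.imwrite(f"pics/{n}11.png",cv2.resize(d["image"][max(0,v-60):v+40,u-60:u+60,::-1],None,fx=6,fy=6,interpolation=0))
E
```

```text
clock: 24.95
ee_pos: [0.5283, 0.3467, 0.1328]
ee_rot: [[-0.858, -0.061, 0.51], [-0.052, 0.998, 0.032], [-0.511, 0.001, -0.86]]
contact_force: [0.1, 0.3, -1.6]
gripper_width: 0.55
[0.5258 0.3464 0.0394]
shift [ 0.2495 -0.0009  0.3949] turn [-0.      0.001  -0.0003] deg 0.366580581826329 mm 93.4129623954563 clock 24.95
```

View pics/side11.png

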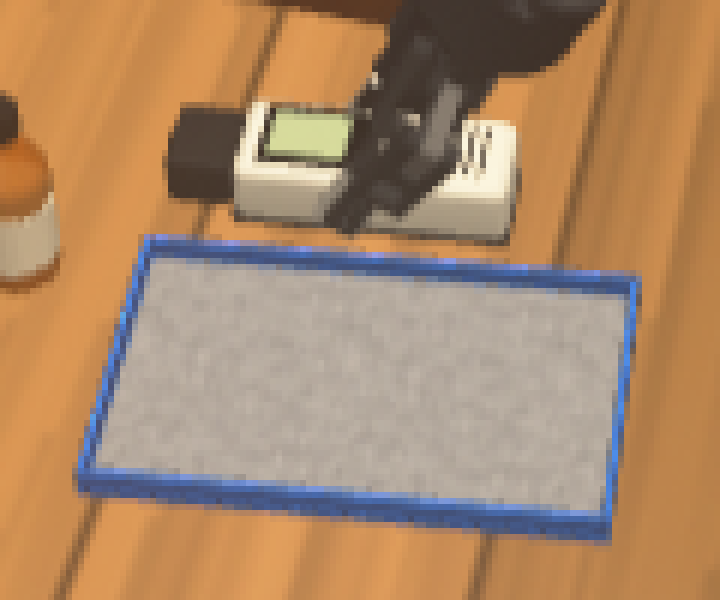

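View pics/top11.png

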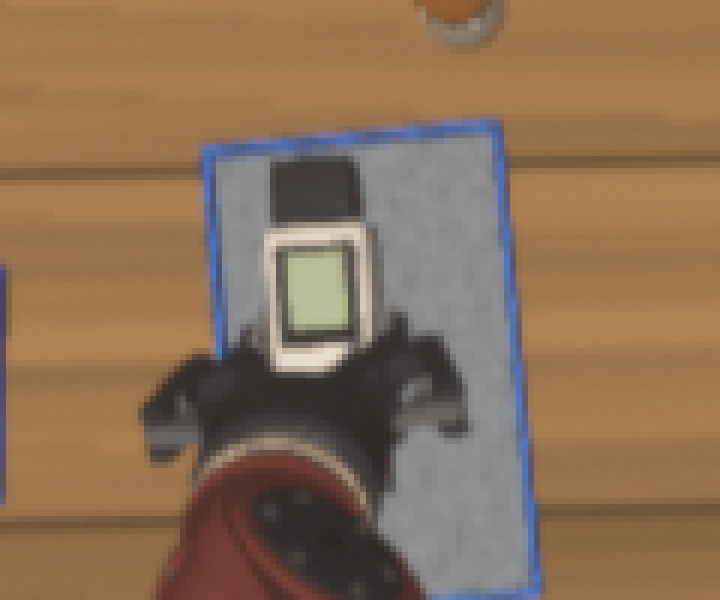

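Tacho is level and parallel to the tray, over it. Lower to ~3 cm, then slowly down.

```bash
python3 -m pendant '{"translation":[[0.05,0,0.08],[0.12,0,0.19],[0.19,0,0.3],[0.25,0,0.395],[0.25,0,0.395],[0.25,0,0.395]],"turn":[[0,0.001,0],[0,0.001,0],[0,0.001,0],[0,0.001,0],[0,0.001,0],[0,0.001,0]],"grip":[0.3,0.3,0.3,0.3,0.3,0.3]}'; python3 - <<'E'
from h import *
R=np.array([TX,[-TX[1],TX[0],0],[0,0,1]]).T
p,E=tool_for(TC+[0,0,.004],R); print(p); go(p,E)
E
```

```text
clock: 25.65
ee_pos: [0.5255, 0.3469, 0.0394]
ee_rot: [[-0.861, -0.062, 0.504], [-0.053, 0.998, 0.032], [-0.505, 0.001, -0.863]]
contact_force: [-0.1, -0.6, -2.1]
gripper_width: 0.547
[0.5258 0.3464 0.0134]
shift [ 0.0647 -0.0025  0.1127] turn [ 0.     -0.     -0.0002] deg 0.08507587328714598 mm 25.994019894657843 clock 25.65
```

```bash
python3 -m pendant '{"translation":[[0.02,0,0.035],[0.035,0,0.06],[0.05,0,0.085],[0.058,0,0.1],[0.0645,0,0.112],[0.0645,0,0.112]],"turn":[[0,0,0],[0,0,0],[0,0,0],[0,0,0],[0,0,0],[0,0,0]],"grip":[0.3,0.3,0.3,0.3,0.3,0.3]}'; python3 -m pendant '{"translation":[[0.003,0,0.004],[0.005,0,0.009],[0.005,0,0.009]],"turn":[[0,0,0],[0,0,0],[0,0,0]],"grip":[0.3,0.3,0.3]}'
```

```text
clock: 26.25
ee_pos: [0.5255, 0.3467, 0.013]
ee_rot: [[-0.862, -0.062, 0.504], [-0.053, 0.998, 0.032], [-0.505, 0.001, -0.863]]
contact_force: [-0.7, 1.0, -2.2]
gripper_width: 0.553
clock: 26.55
ee_pos: [0.5255, 0.3467, 0.0109]
ee_rot: [[-0.862, -0.062, 0.504], [-0.053, 0.998, 0.032], [-0.505, 0.0, -0.863]]
contact_force: [-0.0, 0.7, -1.7]
gripper_width: 0.555
```

```bash
python3 -m pendant '{"translation":[[0.001,0,0.002],[0.002,0,0.004],[0.0025,0,0.0045]],"turn":[[0,0,0],[0,0,0],[0,0,0]],"grip":[0.3,0.3,0.3]}';  python3 -m pendant '{"translation":[[0.001,0,0.002],[0.002,0,0.004],[0.0025,0,0.0045]],"turn":[[0,0,0],[0,0,0],[0,0,0]],"grip":[0.3,0.3,0.3]}'
```

```text
clock: 26.85
ee_pos: [0.5255, 0.3467, 0.0099]
ee_rot: [[-0.862, -0.062, 0.504], [-0.053, 0.998, 0.032], [-0.505, 0.0, -0.863]]
contact_force: [-0.0, 0.1, -2.2]
gripper_width: 0.555
clock: 27.15
ee_pos: [0.5257, 0.3467, 0.0096]
ee_rot: [[-0.861, -0.061, 0.504], [-0.053, 0.998, 0.031], [-0.505, 0.0, -0.863]]
contact_force: [-4.3, -1.9, 5.6]
gripper_width: 0.554
```

```bash
python3 -m pendant '{"translation":[[0,0,-0.001],[0,0,-0.001],[0,0,-0.001],[0,0,-0.001],[0,0,-0.001],[0,0,-0.001],[0,0,-0.001],[0,0,-0.001]],"turn":[[0,0,0],[0,0,0],[0,0,0],[0,0,0],[0,0,0],[0,0,0],[0,0,0],[0,0,0]],"grip":[0.58,0.62,0.66,0.7,0.74,0.78,0.8,0.8]}'; python3 -m pendant '{"translation":[[-0.02,0,-0.03],[-0.06,0,-0.1],[-0.15,0,-0.25],[-0.25,0,-0.43],[-0.35,0,-0.6],[-0.35,0,-0.6]],"turn":[[0,0,0],[0,0,0],[0,0,0],[0,0,0],[0,0,0],[0,0,0]],"grip":[0.8,0.8,0.8,0.8,0.8,0.8]}'; python3 - <<'E'
from h import *
for n in ("side","top"):
    d=eyes.get_image(n); u,v=pj(d,TC).astype(int); 
    cv2.imwrite(f"pics/{n}12.png",cv2.resize(d["image"][max(0,v-60):v+40,u-60:u+60,::-1],None,fx=6,fy=6,interpolation=0))
E
```

```text
clock: 27.95
ee_pos: [0.5255, 0.3467, 0.0097]
ee_rot: [[-0.861, -0.062, 0.504], [-0.053, 0.998, 0.031], [-0.505, 0.0, -0.863]]
contact_force: [0.6, 0.3, -0.4]
gripper_width: 0.8
clock: 28.55
ee_pos: [0.5299, 0.3501, 0.1583]
ee_rot: [[-0.855, -0.063, 0.515], [-0.05, 0.998, 0.04], [-0.517, 0.008, -0.856]]
contact_force: [0.2, 0.4, 0.8]
gripper_width: 0.803
```

View pics/side12.png

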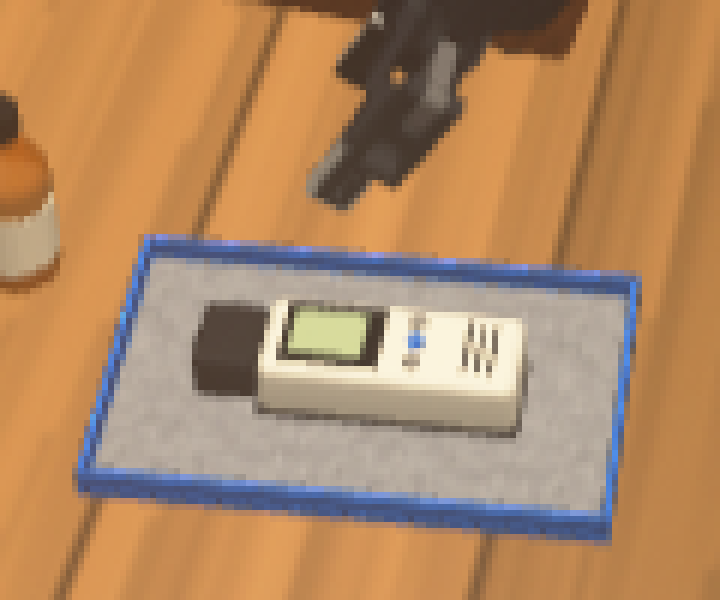

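Tacho lies flat, display up, in the tray. Settle the arm, then check everything.

```bash
python3 -m pendant '{"translation":[[0.1,0,-0.2],[0.2,0,-0.4],[0.2,0,-0.4],[0.2,0,-0.4],[0.2,0,-0.4],[0.2,0,-0.4],[0.2,0,-0.4]],"turn":[[0,0,0],[0,0,0],[0,0,0],[0,0,0],[0,0,0],[0,0,0],[0,0,0]],"grip":[0.8,0.8,0.8,0.8,0.8,0.8,0.8]}'; python3 - <<'E'
from h import *
wheel()
for n in ("side","top"):
    d=eyes.get_image(n); cv2.imwrite(f"pics/{n}13.png",d["image"][:,:,::-1])
for k in ["tonearm_head","adapter","brush","fluid"]: print(k,[r["centre"] for r in eyes.look_for("top",k)][:1])
E
```

```text
clock: 29.35
ee_pos: [0.4516, 0.3421, 0.1985]
ee_rot: [[-0.861, -0.061, 0.506], [-0.052, 0.998, 0.032], [-0.507, 0.001, -0.862]]
contact_force: [0.4, -0.2, 0.6]
gripper_width: 0.803
wheel (np.float64(295.09537088678195), np.float64(199.5164528722811)) (np.float64(303.05943536404163), np.float64(200.14487369985142)) (np.float64(299.2232957595276), np.float64(199.40848094471284)) line-marks mm 0.5388410932345005 0.0015556754790771
tonearm_head [[0.673, -0.2553, 0.1173]]
adapter [[0.6131, -0.0964, 0.0999]]
brush [[0.3625, -0.169, 0.0264]]
fluid [[0.6989, 0.2961, 0.0764]]
```

View pics/top13.png

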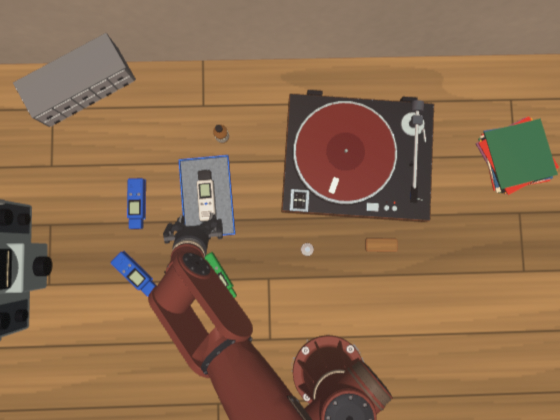

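```bash
python3 -c "
from rig import ctrl
s=ctrl.read_state(); print(abs(s['qd']).max()); print(ctrl.job_done())"
```

```text
0.003660271631191346
the job is handed in; nothing more can be done
None
```

The job is done in the order asked and handed in at about 29.5 s of the 72 s allowed; no verdict is reported.

- **Wheel:** I rolled it in two light drags with a fingertip force of about 7 N at most. At the last check the white line measured 0.5 mm (about 0.025 rad) past the centre marks. The measurement was the same before and after the tachometer work.
- **Reading:** I picked the light grey tachometer from the tray and left the two blue ones and the green one alone. I held it still for about 8 s at 55° down. By calculation the lens was about 101 mm from the spot and the beam within 1 mm of it. The side picture matched that pose to about 1 pixel (2–3 mm), so the true miss could be a few millimetres.
- **Return:** I lowered it until the contact force reached about 6 N, then released it. It lies flat with the display up, close to its starting place.
- **Other things:** The tonearm, brush and bottle were detected at their starting positions within the detector's accuracy. The network misreported the centre adapter in that last check by returning the deck's middle, but the picture shows the adapter unmoved at pixel (307, 249).

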